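Spread a snap ring with ring pliers and hold it open at the axle groove

TASK

Push the snap ring along the loading jig until both of its ends rest against the two end stops. Then take the ring pliers out of their stand, put the tips into the ring's gap, squeeze the handles right home so that the ring is spread on the tips, and carry it on the pliers over the top of the axle stub and down until it is level with the groove. Finish while still squeezing: keep the spread ring held on the pliers round the groove, clear of the axle, neither letting go nor setting anything down, and leave the tools and parts lying about where they are.

Things in the scene. Friction and masses are not known exactly. Their poses are not given: they have to be found in the camera images.
- jig: Loading jig, fixed, 172x100 mm. Grey deck, 20 mm above the desk, between two rails (68 mm apart, tops 27 mm) and two end stops (tops 29). Origin on the desk under the ring's centre when it touches the stops; x along the rails to the stops (the way to push), z up. Deck from x -94 to +10 mm; then a well for the tips, floor at 6 mm. Stop faces at x +41 mm, |y| 10 to 42; ledge under them from x 35.
- ring: Dark steel snap ring, loose on the jig's deck, 26 g, 6 mm thick, 47 mm across. Origin: ring centre, underside; x to the gap, z up. Back at x -27 mm. Two straight ends (ears, 6 mm wide) from x 17 to 41 mm; gap between them 28 mm at x 26, where the tips go (31 at the inner, 23 at the outer end). Starts 18 to 32 mm short of the stops, gap toward them.
- ring_center (a point): Centre of the ring at half its thickness (3 mm above its underside); axes as the ring. This point goes on the axle's axis, also with the ring spread.
- ring_left (a joint): Outward bend of the ring's +y half about the ring's back, rad: 0 relaxed, about 0.17 with the pliers squeezed home in it. Springy: 2 N at an ear at first, 4 N at 0.17. Relaxed (36 mm inside) it cannot pass the 39 mm axle; at 0.17 it has about 2 mm of room all round. On the slanted tips it may ride up by up to 6 mm.
- ring_right (a joint): The same for the -y half; both halves move alike.
- stand: Wooden stand for the pliers, fixed, foot 90x110 mm; box-shaped well (opening 24x62 mm, walls 8 mm), top 80 mm above the desk. Origin on the desk below the well's middle; x along the well's short side, z up.
- pliers: Ring pliers, about 95 g, upright in the stand, tips down in the well; guard plate (44x50x5 mm) rests on the stand's top. Origin: centre of the plate's underside; z up, handles close along y, tool symmetric in x and y. Two grey handles, 22 mm wide in x, from z 43 to 69 mm, lean apart: 64 mm over their outsides at the top, 62 at z 55; home 36 mm. Raise 75 mm to clear the stand.
- pliers_grip (a point): Middle between the handles at gripping height, 55 mm above the guard plate's underside; axes as the pliers.
- pliers_tips (a point): Middle between the tips, 47 mm below the guard plate's underside: the height where the ring's half thickness should lie when it is spread. Pads reach from 8 mm above to 8 mm below it, then short outward toes, ending 13 mm below it. Tips are 12 mm wide in x; squeezing at a fixed gripper height can lower them by 3 to 6 mm; over the toes 10 mm overall free, 17 at 0.05 rad, 48 home.
- pliers_left (a joint): Angle of the +y lever, rad: 0 free, 0.285 squeezed home at a stop. Squeezing spreads the tips. Return spring: about 7 N on a handle at first, 10 N at home, about 17 N with the ring. A light squeeze of 0.03 to 0.08 rad (handles 3 to 8 mm closer in all) holds the pliers for slow carrying and keeps the tips narrow enough for the gap.
- pliers_right (a joint): The same for the -y lever; both move alike.
- axle: Bearing block with an upright steel axle stub, fixed: foot 96x96x12 mm, round housing 64 mm across up to 36 mm above the desk, shaft 39 mm across, its chamfered top 79 mm above the desk. Origin on the desk on the shaft's axis, z up.
- groove (a point): Centre of the groove, on the shaft's axis 62 mm above the desk; the groove is 12 mm high (56 to 68 mm above the desk) and 33 mm across.
- cutters: Red side cutters lying on the desk, 79x111x12 mm, bystander. Origin at its underside.
- yellow_screwdriver: Yellow screwdriver, 135x29x20 mm, bystander. Origin at its underside.
- board: Green circuit board, 63x77x15 mm, bystander. Origin at its underside.
- rubber: Eraser, 34x44x12 mm, bystander. Origin at its underside.
Things that resemble listed ones, but are neither listed nor needed, are in the scene too. Of the things shaped like the jig, the grey one is meant. What is shaped like the pliers but blue is not meant.

How it is judged:
On the way, in this order (a step that is already met when the one before it is completed fails the run):
1. the ring is pushed home: both ends against the jig's stops (within 2.5 mm and 0.12 rad), flat on the deck, the pliers still in their stand (x of ring in the frame of jig above -0.0025 m and z of ring in the frame of jig below 0.023 m and angle between the x axis of ring and the x axis of jig, either way round below 0.12 rad and distance of pliers from where it was at the start of the episode below 0.02 m), for 0.2 s.
2. the ring is spread on the pliers' tips and lifted clear of the jig, the fingers on the pliers and not on the ring (value of joint each of ring_left, ring_right above 0.12 rad and height (world z) of ring_center above 0.045 m and contact force between ring and pliers above 1 N and contact force between ring and the fingers below 0.1 N and contact force between ring and jig below 0.1 N), for 0.2 s.
At the end, for the whole second after the job is handed in: Ring held spread (halves > 0.12 rad) on the squeezed pliers (> 0.23 rad) round the axle: centre within 5 mm of the axis and 3 mm of the groove's mid height, level within 0.12 rad, at rest, fingers on the pliers only, ring and pliers not leaning on the axle (< 1 N) (horizontal distance between ring_center and groove below 0.005 m and z of ring_center in the frame of groove between -0.003 and 0.003 m and angle between ring's own z axis and vertical below 0.12 rad and value of joint each of ring_left, ring_right above 0.12 rad and value of joint pliers_left above 0.23 rad and contact force between ring and pliers above 1 N and contact force between ring and the fingers below 0.1 N and contact force between pliers and the fingers above 5 N and contact force between each of ring, pliers and axle below 1 N and linear speed of ring below 0.02 m/s); the arm keeps its last pose, push and grip.
It fails at once if a bystander is moved by more than 20 mm (distance of any of cutters, yellow_screwdriver, board, rubber from where it was at the start of the episode above 0.02 m).
It also fails if it takes over 67 s, if anything falls off the work surface, if the arm or the gripper's body presses on something with over 40 N, if the wrist force passes 120 N, or if a joint passes its speed limit or range.

ROBOT

A 6-joint arm with a two-finger parallel gripper is mounted at the origin on a cart in front of the work surface, level with it; the furniture and walls round the work are solid. World frame = base frame: x ahead of the robot, y to its left, z up, the work surface at z = 0. Lengths are in m, angles in rad, forces in N, time in s.
With the tool pointing down it reaches from about 0.4 to 0.925 m from the base axis. Payload 12.5 kg.
Tool frame: the origin (TCP) lies midway between the tips of the shut fingers; the grasp point (between the pads) lies 19 mm behind it; z points along the fingers, y is the direction in which the jaws open and shut (so a half turn about z gives the same grasp; the last joint's range is limited). The gripper opens to 95 mm and grips with 3 to 60 N. Pads are 20 mm wide; open, the fingers measure 119 mm over their backs; the gripper's body (75 mm by 180 mm) begins 59 mm behind the grasp point.
Start: joints at [-1.325, 0.491, 1.559, -0, 1.092, -0.106], TCP at [0.215, -0.587, 0.215] pointing down, gripper open.
Joint ranges: [-3.1, 3.1], [-0.84, 2.19], [0.05, 2.79], [-1.13, 4.28], [0.06, 2.93], [-2.69, 2.69]. Speed limits (rad/s): [2.22, 2.22, 2.79, 3.14, 3.14, 3.14].

INTERFACE

Orientations are given as a unit quaternion [w, x, y, z].
In Python, from station import readout, eyes, ticket gives the robot as it stands.
- The arm moves only by the tool step_arm, never from a script. Its argument "deltas" is a list of rows, each an object with "jaw": the finger opening in m, from 0 to 0.0951; "delta_pos": the shift along the world's x, y, z in m, a list of three; "yaw": the turn about the world's z in degrees. A call has 1 to 10 rows; each row shifts and turns the commanded pose from where the row before left it; what a row does not reach is not made up. A row lasts 1/8 s, in which the tool goes at most 62.5 mm and 10.7 degrees, less where a joint would pass 70% of its speed; a pose out of reach is approached as far as the arm can. A call is refused whole if a number of a shift passes 0.0625 or a number of a turn 10.7, either way. A call with a gripper value outside its range is refused whole. The fingers move at their own pace and stop on an object; "newtons" is the grip in N (left out, the last holds). Time passes only in rows, so rows that do not move let the fingers close. It gives the time, the measured TCP pose, the force and the opening at its end, in the units of the state.
- readout.read_state(): the state, without advancing time (a new reading comes with each control period).
- eyes.camera(name): name is "scene" or "top" or "wrist"; returns a dict with "frame" (480x640x3 uint8, blue, green, red), "intrinsics" (3x3 intrinsics, pixels), "T" (4x4, takes a point from camera to world coordinates). Camera axes: x right, y down, z forward; pixel columns grow to the right and rows downward; lengths in m; the calibration is good to about 2 mm. A picture is of the moment at which its call begins. There is no depth.
- ticket.finish_job(): hands the job in, once; it reports no verdict.
The state is a dict: "t": time; "joints": joint angles; "dq": joint speeds; "joint_efforts": joint torques, N m; "ee_pos": TCP position; "orientation": TCP orientation; "ft_force": force on the tool from outside, world axes, zero at the start; "ft_torque": the same for the moment, N m; "grip_width": finger opening in m.
Only numpy, scipy, OpenCV 4.12 (cv2) and the standard library are available. Lean on these libraries where they do the work, as an engineer would, in place of code of your own. Each camera call takes 0.05 s, during which the arm holds its last target.

## Working session

There is one attempt and no reset: what is moved stays moved. The work goes in short steps, Python scripts to look and compute and a tool call to move; the robot and the scene stay as the last step left them, time stands still between calls to the robot, and variables do not carry over. Pictures are saved under pics/ and viewed, and the job is handed in when it is done.

Besides the shell and the picture viewer there is one more tool, called after "Call:" as name([rows], argument=value, ...), one row to a line, values as JSON. step_arm: Moves the arm, as the interface text tells. Its arguments: {"type":"object","properties":{"deltas":{"type":"array"},"newtons":{"type":"number"}},"required":["deltas"]}

```bash
mkdir -p pics; ls; cat > h.py <<'E'
import numpy as np, cv2
from station import readout, eyes, ticket
def snap(name,fn):
    d=eyes.camera(name); cv2.imwrite(f'pics/{fn}.png',d['frame']); np.savez(f'pics/{fn}.npz',K=d['intrinsics'],T=d['T']); return d
def pix(fn,u,v,z):
    d=np.load(f'pics/{fn}.npz');K,T=d['K'],d['T']
    r=T[:3,:3]@np.linalg.inv(K)@np.array([u,v,1.]);o=T[:3,3]
    return o+r*(z-o[2])/r[2]
def proj(fn,p):
    d=np.load(f'pics/{fn}.npz');K,T=d['K'],d['T']
    c=T[:3,:3].T@(np.array(p)-T[:3,3]);q=K@c;return q[:2]/q[2]
def crop(fn,x0,y0,x1,y1,s,out):
    im=cv2.imread(f'pics/{fn}.png')[y0:y1,x0:x1];cv2.imwrite(f'pics/{out}.png',cv2.resize(im,None,fx=s,fy=s,interpolation=cv2.INTER_CUBIC))
E
python3 - <<'E'
from h import *
for n in ['scene','top','wrist']:
    d=snap(n,n+'0'); print(n,d['T'].round(3).tolist(),d['intrinsics'].round(1).tolist())
print(readout.read_state())
E
```

```text
pics
scene [[-0.896, -0.238, 0.375, 0.097], [-0.445, 0.486, -0.753, 0.714], [-0.003, -0.841, -0.541, 0.752], [0.0, 0.0, 0.0, 1.0]] [[471.1, 0.0, 318.6], [0.0, 471.1, 240.8], [0.0, 0.0, 1.0]]
top [[-0.004, -0.991, 0.134, 0.359], [-1.0, 0.006, 0.011, -0.196], [-0.012, -0.134, -0.991, 1.378], [0.0, 0.0, 0.0, 1.0]] [[556.8, 0.0, 316.0], [0.0, 556.8, 244.8], [0.0, 0.0, 1.0]]
wrist [[0.346, -0.904, -0.253, 0.287], [-0.938, -0.333, -0.092, -0.56], [-0.001, 0.269, -0.963, 0.384], [0.0, 0.0, 0.0, 1.0]] [[420.9, 0.0, 316.9], [0.0, 420.9, 240.1], [0.0, 0.0, 1.0]]
{'t': 0.15, 'joints': array([-1.32460835e+00,  4.91415749e-01,  1.55928411e+00, -3.61847316e-05,
        1.09169014e+00, -1.05575125e-01]), 'dq': array([ 0.00093929, -0.00255697, -0.00205415,  0.00046011,  0.00045598,
        0.00199411]), 'joint_efforts': array([ 8.47821811e-04, -6.12893987e+01, -2.58279634e+01,  6.91483961e-02,
        4.72802029e-02, -8.76443596e-05]), 'ee_pos': array([ 0.21533376, -0.58656044,  0.21420804]), 'orientation': array([-3.96563726e-04,  9.84571132e-01,  1.74984361e-01, -4.40187338e-05]), 'ft_force': array([ 0.81224629, -0.40323827,  0.9832384 ]), 'ft_torque': array([ 0.00363345, -0.01022493, -0.07389254]), 'grip_width': 0.09524773305587324}
```

View pics/scene0.png

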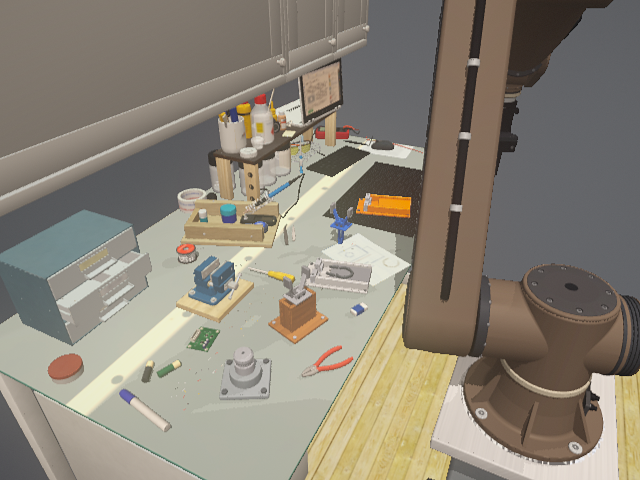

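View pics/top0.png

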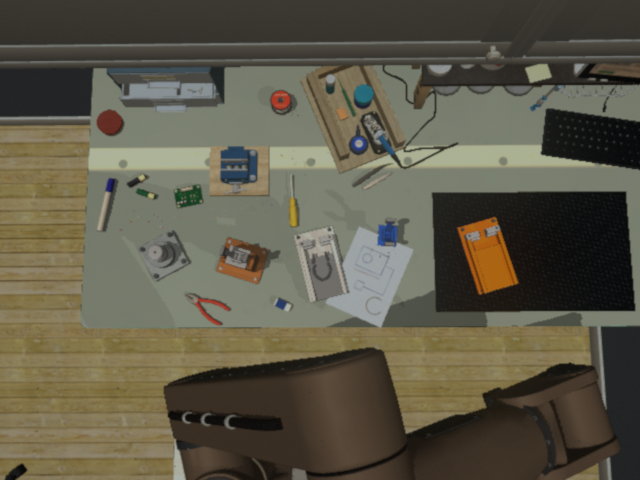

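View pics/wrist0.png

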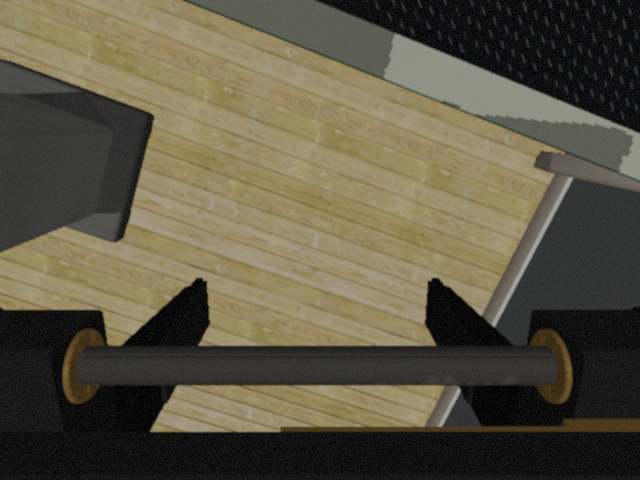

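The top view shows the jig at about (320,262), stand and pliers at (241,259), axle at (162,254), cutters at (208,308), eraser at (283,304), screwdriver at (293,203) and board at (188,196).

```bash
python3 - <<'E'
from h import *
crop('top0',285,215,355,310,8,'c1'); crop('top0',130,220,280,300,5,'c2')
for n,u,v,z in [('jig',320,262,.02),('stand',241,259,.1),('axle',160,252,.079),('cut',208,308,0),('rub',283,304,.01),('scr',293,203,.01)]: print(n,pix('top0',u,v,z).round(3))
E
```

```text
jig [ 0.499 -0.191  0.02 ]
stand [ 0.499 -0.008  0.1  ]
axle [0.519 0.186 0.079]
cut [0.389 0.086 0.   ]
rub [ 0.397 -0.1    0.01 ]
scr [ 0.649 -0.124  0.01 ]
```

View pics/c1.png

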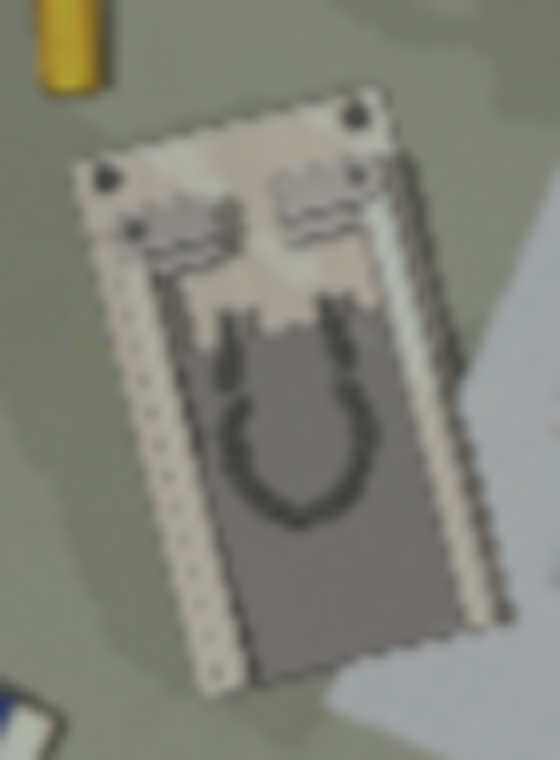

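View pics/c2.png

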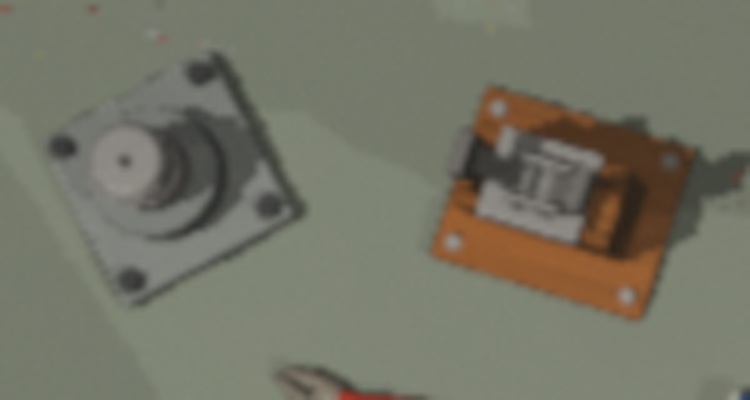

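Call:
step_arm([
  {"jaw":0.095,"delta_pos":[0.02,0.05,0.004],"yaw":-0.7},
  {"jaw":0.095,"delta_pos":[0.02,0.05,0.004],"yaw":-0.7},
  {"jaw":0.095,"delta_pos":[0.02,0.05,0.004],"yaw":-0.7},
  {"jaw":0.095,"delta_pos":[0.02,0.05,0.004],"yaw":-0.7},
  {"jaw":0.095,"delta_pos":[0.02,0.05,0.004],"yaw":-0.7},
  {"jaw":0.095,"delta_pos":[0.02,0.05,0.004],"yaw":-0.7},
  {"jaw":0.095,"delta_pos":[0.02,0.05,0.004],"yaw":-0.7},
  {"jaw":0.095,"delta_pos":[0.02,0.05,0.004],"yaw":-0.7},
  {"jaw":0.095,"delta_pos":[0.02,0.05,0.0],"yaw":-0.7},
  {"jaw":0.095,"delta_pos":[0.0,0.0,0.0],"yaw":-0.7},
], newtons=20)

```text
t: 1.4
ee_pos: [0.396, -0.1341, 0.2467]
orientation: [-0.0, 0.993, 0.117, 0.0]
ft_force: [-0.6, -0.9, 0.0]
grip_width: 0.0949
```

```bash
python3 - <<'E'
from h import *
snap('wrist','w1');print(readout.read_state()['ee_pos'])
E
```

```text
[ 0.39566441 -0.13555064  0.24670772]
```

View pics/w1.png

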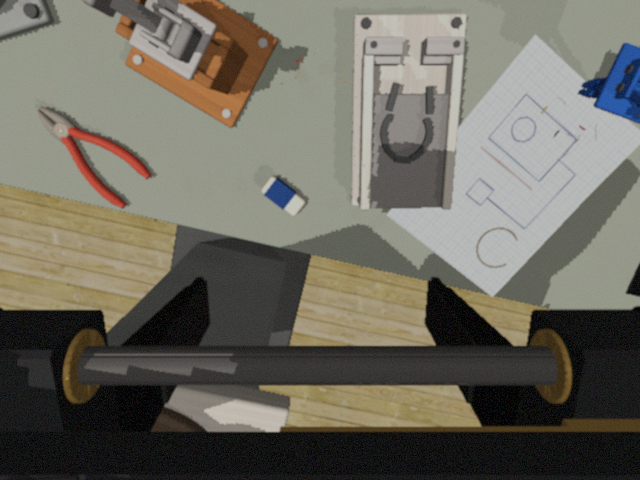

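```bash
python3 - <<'E'
from h import *
crop('w1',345,0,475,220,4,'c3'); 
im=cv2.imread('pics/c3.png');print(im.shape)
cv2.imwrite('pics/c3.png',cv2.resize(im[:600],None,fx=1,fy=1)); cv2.imwrite('pics/c3b.png',im[300:])
crop('w1',70,0,310,140,3.3,'c4')
E
```

```text
(880, 520, 3)
```

View pics/c3.png

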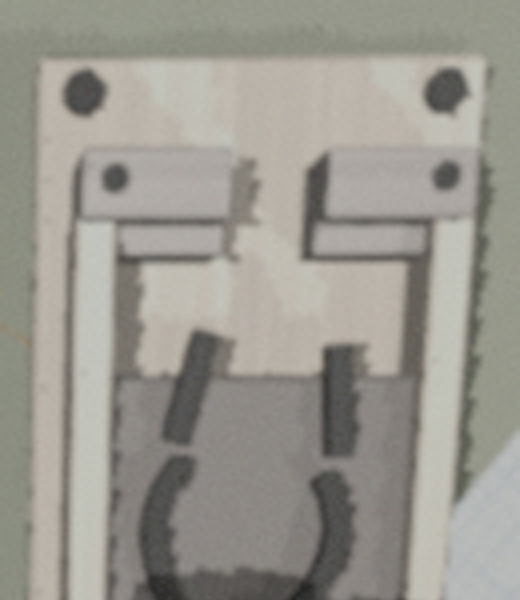

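View pics/c3b.png

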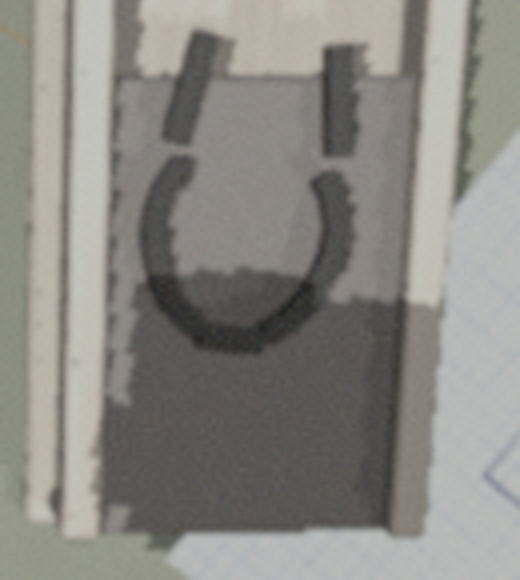

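View pics/c4.png

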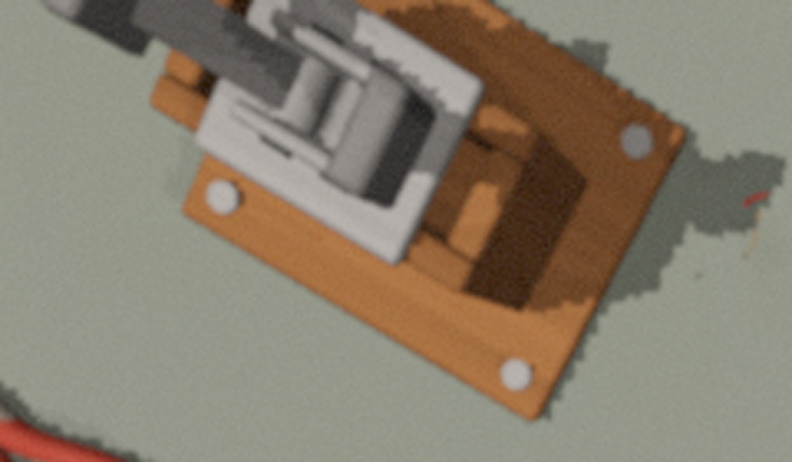

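```bash
python3 - <<'E'
from h import *
P=lambda u,v,z: pix('w1',345+u/4,v/4,z)[:2]
# jig: (local x,y,z) <-> px
obs=[((.041,.010,.029),(231,218)),((.041,-.010,.029),(328,219)),((.010,.034,.020),(113,377)),((.010,-.034,.020),(414,378)),((-.094,.034,.020),(103,831)),((-.094,-.034,.020),(390,829)),((.041,.042,.029),(80,214)),((.041,-.042,.029),(475,217))]
L=np.array([o[0][:2] for o in obs]);W=np.array([P(*o[1],o[0][2]) for o in obs])
lc,wc=L.mean(0),W.mean(0);U,S,V=np.linalg.svd((L-lc).T@(W-wc));R=(V.T@U.T);t=wc-R@lc
yaw=np.arctan2(R[1,0],R[0,0]);print('jig',t.round(4),np.degrees(yaw).round(2),'res mm',((L@R.T+t-W)*1e3).round(1).tolist())
np.savez('jig.npz',R=R,t=t)
for n,q in [('back outer',P(234,652,.026)),('lear',P(208,333,.026)),('rear',P(340,346,.026)),('left outer',P(140,540,.026)),('right outer',P(356,530,.026))]:
    print(n,q.round(4),'jig mm',(R.T@(q-t)*1e3).round(1))
Q=lambda u,v,z: pix('w1',70+u/3.3,v/3.3,z)[:2]
# plate top z=.085: corners
a=Q(198,138,.085);b=Q(398,260,.085);c=Q(484,88,.085)
print('plate',a,b,c,np.linalg.norm(b-a),np.linalg.norm(c-b),'ctr',(a+c)/2,'yaw ydir', np.degrees(np.arctan2(*(a-b)[::-1])))
f=[Q(540,418,.0),Q(686,130,0),Q(184,210,0)];print('foot',f,np.degrees(np.arctan2(*(f[2]-f[0])[::-1])),(f[1]+f[2])/2)
print('blue', pix('top0',388,230,.1))
E
```

```text
jig [ 0.5044 -0.1943] 14.32 res mm [[0.1, -0.3], [0.4, 0.4], [0.1, 0.4], [1.4, -0.1], [-1.0, -0.0], [-0.6, 0.7], [-1.1, -0.8], [0.7, -0.3]]
back outer [ 0.4541 -0.2016] jig mm [-50.6   5.4]
lear [ 0.5187 -0.1764] jig mm [18.3 13.9]
rear [ 0.5229 -0.2052] jig mm [ 15.2 -15.1]
left outer [ 0.473  -0.1739] jig mm [-25.4  27.6]
right outer [ 0.4865 -0.2205] jig mm [-23.9 -20.9]
plate [0.49341171 0.02838   ] [ 0.4787856  -0.01810276] [ 0.51785737 -0.03083781] 0.04872956151596814 0.041094828026113965 ctr [ 0.50563454 -0.0012289 ] yaw ydir 72.53346694646828
foot [array([ 0.44804315, -0.03959929]), array([ 0.5326613 , -0.06474185]), array([0.48003412, 0.06707272])] 73.30599476289062 [0.50634771 0.00116544]
blue [ 0.56458985 -0.34904839  0.1       ]
```

Call:
step_arm([
  {"jaw":0.03,"delta_pos":[0.0195,-0.038,-0.03],"yaw":0.9},
  {"jaw":0.03,"delta_pos":[0.0195,-0.0385,-0.03],"yaw":0},
  {"jaw":0.03,"delta_pos":[0,0,-0.05],"yaw":0},
  {"jaw":0.03,"delta_pos":[0,0,-0.05],"yaw":0},
  {"jaw":0.03,"delta_pos":[0,0,-0.035],"yaw":0},
  {"jaw":0.03,"delta_pos":[0,0,0],"yaw":0},
])

```text
t: 2.2
ee_pos: [0.4329, -0.2139, 0.0498]
orientation: [-0.001, 0.993, 0.122, -0.002]
ft_force: [0.4, -0.8, 1.0]
grip_width: 0.0407
```

```bash
python3 - <<'E'
from h import *
snap('wrist','w2');s=readout.read_state();print(s['ee_pos'],s['grip_width'],s['ft_force'])
J=np.load('jig.npz');print(J['R'].T@(s['ee_pos'][:2]-J['t']))
E
```

```text
[ 0.43374558 -0.21411811  0.05134218] 0.03667978969490868 [0.14582506 0.08438657 1.18517023]
[-0.07338297 -0.00171147]
```

View pics/w2.png

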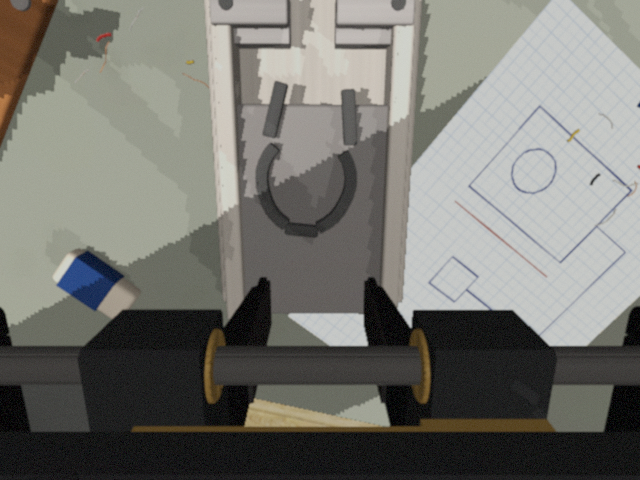

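```bash
python3 - <<'E'
from h import *
J=np.load('jig.npz')
for n,u,v,z in [('back',302,236,.026),('L',256,185,.026),('R',357,185,.026),('lear',281,83,.026),('rear',348,90,.026),('deckL',242,104,.02),('deckR',389,104,.02),('stopL',289,25,.029),('stopR',337,25,.029)]:
    print(n,(J['R'].T@(pix('w2',u,v,z)[:2]-J['t'])*1e3).round(1))
E
```

```text
back [-49.8   5.9]
L [-25.4  26.7]
R [-25.6 -19.8]
lear [18.7 14. ]
rear [ 15.7 -15. ]
deckL [10.4 32.3]
deckR [ 10. -34.]
stopL [40.8  9.8]
stopR [40.7 -9.9]
```

Call:
step_arm([
  {"jaw":0.03,"delta_pos":[0.0,0.0,-0.015],"yaw":0},
  {"jaw":0.03,"delta_pos":[0.0,0,-0.012],"yaw":0},
  {"jaw":0.03,"delta_pos":[0,0,0],"yaw":0},
])

```text
t: 2.62
ee_pos: [0.4341, -0.2131, 0.0242]
orientation: [-0.0, 0.992, 0.122, -0.0]
ft_force: [-0.4, -0.2, -0.1]
grip_width: 0.0301
```

Call:
step_arm([
  {"jaw":0.03,"delta_pos":[0.0058,0.002,-0.0015],"yaw":0},
  {"jaw":0.03,"delta_pos":[0.0058,0.002,0],"yaw":0},
  {"jaw":0.03,"delta_pos":[0.0058,0.0015,0],"yaw":0},
  {"jaw":0.03,"delta_pos":[0.0058,0.0015,0],"yaw":0},
  {"jaw":0.03,"delta_pos":[0.0058,0.0015,0],"yaw":0},
  {"jaw":0.03,"delta_pos":[0.0039,0.001,0],"yaw":0},
  {"jaw":0.03,"delta_pos":[0,0,0],"yaw":0},
])

```text
t: 3.5
ee_pos: [0.4675, -0.2036, 0.0231]
orientation: [0.0, 0.992, 0.122, 0.0]
ft_force: [0.1, 0.0, 0.3]
grip_width: 0.0298
```

```bash
python3 - <<'E'
from h import *
snap('wrist','w3');s=readout.read_state();print(s['ee_pos'],s['grip_width'],s['ft_force'])
J=np.load('jig.npz');print(J['R'].T@(s['ee_pos'][:2]-J['t']))
crop('w3',200,0,440,330,2,'c5')
E
```

```text
[ 0.4672922  -0.20366502  0.02312063] 0.030037327377371966 [0.8664225  0.84910107 0.28468235]
[-0.03829309  0.00011704]
```

View pics/c5.png

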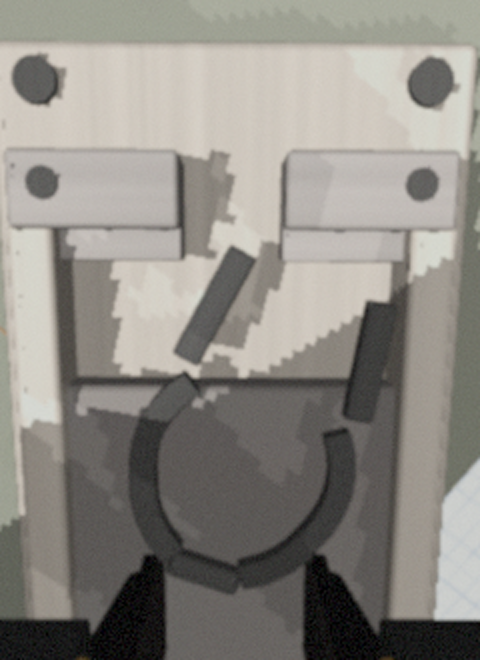

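```bash
python3 - <<'E'
from h import *
J=np.load('jig.npz')
for n,u,v in [('back',205,590),('Lout',130,470),('Rout',355,470),('Lear tip in',256,254),('Lear tip out',230,247),('Lear root in',200,362),('Rear tip in',368,303),('Rear tip out',396,305),('Rear root in',344,418),('innerL',160,470),('innerR',330,470)]:
    print(n,(J['R'].T@(pix('w3',200+u/2,v/2,.026)[:2]-J['t'])*1e3).round(1))
E
```

```text
back [-32.6   6.3]
Lout [-6.1 21.4]
Rout [ -6.2 -24.8]
Lear tip in [36.7 -4.3]
Lear tip out [38.   0.7]
Lear root in [16.   6.7]
Rear tip in [ 27.4 -26.1]
Rear tip out [ 27.  -31.6]
Rear root in [  4.6 -22.2]
innerL [-6.1 15.2]
innerR [ -6.2 -19.7]
```

Call:
step_arm([
  {"jaw":0.03,"delta_pos":[-0.004,-0.001,0.03],"yaw":0},
  {"jaw":0.065,"delta_pos":[0.0284,0.0193,0],"yaw":0},
  {"jaw":0.065,"delta_pos":[0.028,0.0203,0],"yaw":0},
  {"jaw":0.065,"delta_pos":[0,0,0],"yaw":0},
  {"jaw":0.065,"delta_pos":[0,0,0],"yaw":0},
])

```text
t: 4.18
ee_pos: [0.519, -0.1652, 0.053]
orientation: [-0.0, 0.992, 0.122, -0.0]
ft_force: [0.6, -0.3, -0.7]
grip_width: 0.0626
```

```bash
python3 - <<'E'
from h import *
snap('wrist','w4');s=readout.read_state();print(s['ee_pos'],s['grip_width'],s['ft_force'])
J=np.load('jig.npz');print(J['R'].T@(s['ee_pos'][:2]-J['t']))
E
```

```text
[ 0.51891023 -0.16540584  0.05300329] 0.06400461427481192 [-0.26324928 -0.74262055  0.06883035]
[0.02118577 0.02441625]
```

View pics/w4.png

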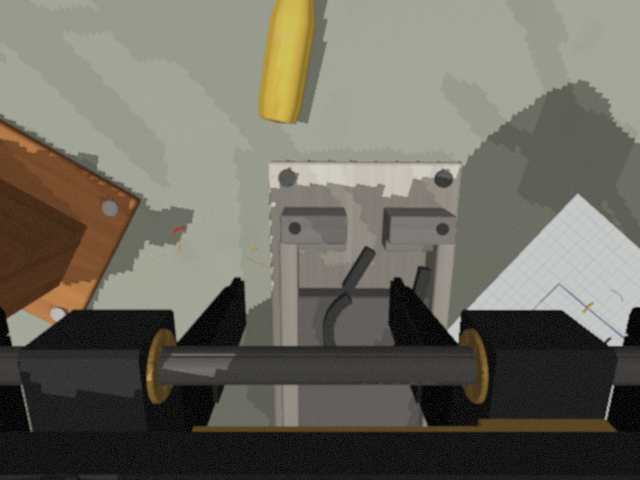

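Call:
step_arm([
  {"jaw":0.065,"delta_pos":[0,0,-0.02],"yaw":0},
  {"jaw":0.065,"delta_pos":[0,0,-0.01],"yaw":0},
  {"jaw":0.065,"delta_pos":[-0.001,0.0039,0],"yaw":0},
  {"jaw":0.065,"delta_pos":[-0.001,0.0039,0],"yaw":0},
  {"jaw":0.065,"delta_pos":[-0.001,0.0039,0],"yaw":0},
  {"jaw":0.065,"delta_pos":[-0.001,0.0039,0],"yaw":0},
  {"jaw":0.065,"delta_pos":[-0.001,0.0039,0],"yaw":0},
  {"jaw":0.065,"delta_pos":[0,0,0],"yaw":0},
])

```text
t: 5.22
ee_pos: [0.5146, -0.1453, 0.0232]
orientation: [0.0, 0.992, 0.123, -0.0]
ft_force: [-0.1, -0.8, -1.2]
grip_width: 0.0652
```

```bash
python3 - <<'E'
from h import *
snap('wrist','w5');s=readout.read_state();print(s['ee_pos'],s['grip_width'],s['ft_force'])
J=np.load('jig.npz');print(J['R'].T@(s['ee_pos'][:2]-J['t']))
crop('w5',240,150,480,330,3,'c6')
E
```

```text
[ 0.51472926 -0.14550103  0.02322701] 0.06514296274853547 [-0.56315001  0.17112212  0.13127458]
[0.02205932 0.04473665]
```

View pics/c6.png

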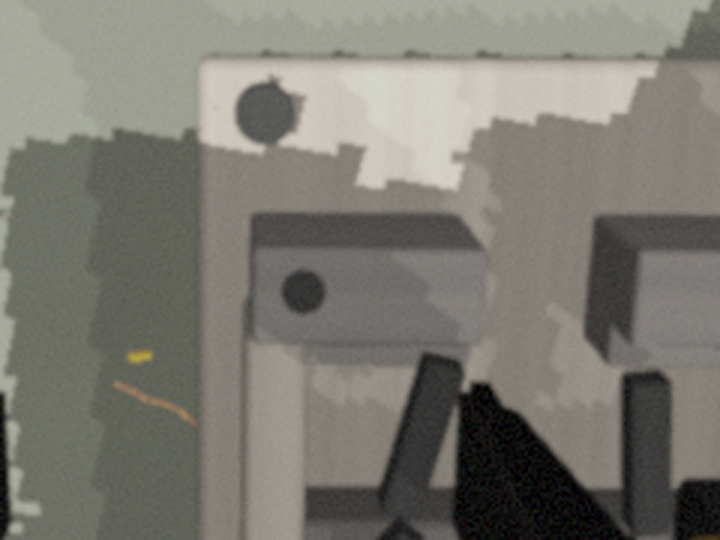

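Call:
step_arm([
  {"jaw":0.065,"delta_pos":[-0.001,0.0039,0],"yaw":0},
  {"jaw":0.065,"delta_pos":[-0.0005,0.002,0],"yaw":0},
  {"jaw":0.065,"delta_pos":[0,0,0],"yaw":0},
  {"jaw":0.065,"delta_pos":[0.001,-0.0039,0.0],"yaw":0},
  {"jaw":0.065,"delta_pos":[0,0,0.03],"yaw":0},
  {"jaw":0.03,"delta_pos":[-0.03,-0.028,0],"yaw":0},
  {"jaw":0.0,"delta_pos":[-0.03,-0.028,0],"yaw":0},
  {"jaw":0.0,"delta_pos":[-0.01,0.0,0],"yaw":0},
  {"jaw":0.0,"delta_pos":[0,0,0],"yaw":0},
])

```text
t: 6.4
ee_pos: [0.444, -0.1996, 0.0532]
orientation: [-0.0, 0.993, 0.122, -0.0]
ft_force: [0.4, -0.5, -0.8]
grip_width: 0.0303
```

```bash
python3 - <<'E'
from h import *
snap('wrist','w6');s=readout.read_state();print(s['ee_pos'],s['grip_width'],s['ft_force'])
J=np.load('jig.npz');print(J['R'].T@(s['ee_pos'][:2]-J['t']))
crop('w6',200,0,440,300,2,'c7')
E
```

```text
[ 0.44465689 -0.19946975  0.05324469] 0.026533337449411405 [ 0.36961905  0.15192682 -0.45002468]
[-0.05918678  0.00978198]
```

View pics/c7.png

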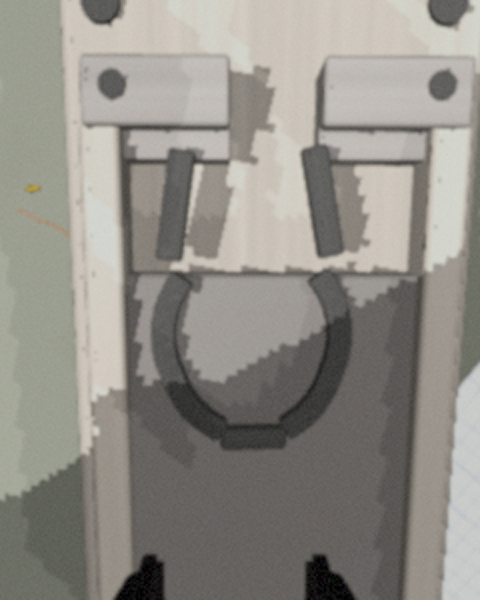

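```bash
python3 - <<'E'
from h import *
J=np.load('jig.npz')
for n,u,v,z in [('back',253,449,.026),('Lout',150,340,.026),('Rout',352,340,.026),('Ltip out',168,150,.026),('Ltip in',193,150,.026),('Rtip in',303,148,.026),('Rtip out',327,148,.026),('stopL',228,127,.029),('stopR',319,127,.029)]:
    print(n,(J['R'].T@(pix('w6',200+u/2,v/2,z)[:2]-J['t'])*1e3).round(1))
E
```

```text
back [-30.7   5.1]
Lout [-4.6 29.1]
Rout [ -4.8 -17.8]
Ltip out [36.7 23.9]
Ltip in [36.7 18.4]
Rtip in [37.  -5.7]
Rtip out [ 36.9 -10.9]
stopL [40.9 10.7]
stopR [40.8 -8.8]
```

Call:
step_arm([
  {"jaw":0.0,"delta_pos":[0.027,0.0045,0],"yaw":0},
  {"jaw":0.0,"delta_pos":[0.0277,0.0045,0],"yaw":0},
  {"jaw":0.0,"delta_pos":[0,0,0],"yaw":0},
  {"jaw":0.0,"delta_pos":[0,0,0],"yaw":0},
  {"jaw":0.0,"delta_pos":[0,0,-0.018],"yaw":0},
  {"jaw":0.0,"delta_pos":[0,0,0],"yaw":0},
])

```text
t: 7.2
ee_pos: [0.4979, -0.1903, 0.0344]
orientation: [-0.001, 0.992, 0.122, -0.001]
ft_force: [-0.0, -0.3, 0.7]
grip_width: 0.0006
```

```bash
python3 - <<'E'
from h import *
snap('wrist','w7');snap('scene','s7');s=readout.read_state();print(s['ee_pos'],s['grip_width'],s['ft_force'])
J=np.load('jig.npz');print(J['R'].T@(s['ee_pos'][:2]-J['t']))
crop('w7',220,150,420,320,4,'c8')
crop('s7',280,240,400,310,6,'c8s')
E
```

```text
[ 0.49858592 -0.1906283   0.03540397] 0.00045744830765627784 [-0.1208335   0.16356273 -0.03824585]
[-0.00474688  0.00500624]
```

View pics/c8.png

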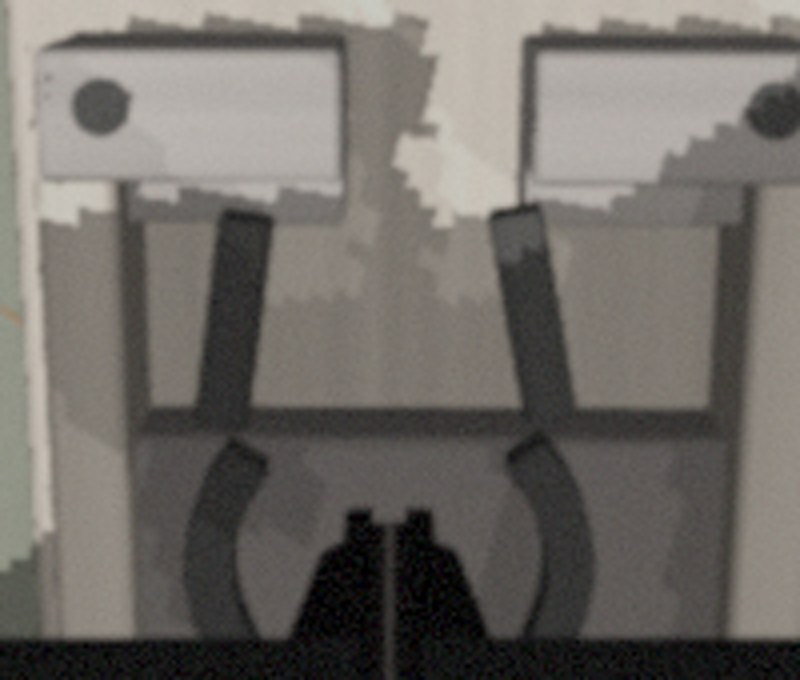

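View pics/c8s.png

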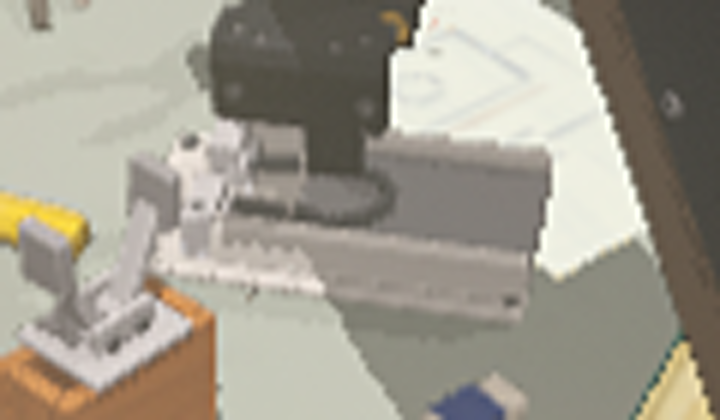

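Call:
step_arm([
  {"jaw":0.0,"delta_pos":[0,0,-0.0115],"yaw":0},
  {"jaw":0.0,"delta_pos":[0.001,-0.004,0],"yaw":0},
  {"jaw":0.0,"delta_pos":[0.001,-0.004,0],"yaw":0},
  {"jaw":0.0,"delta_pos":[0.0005,-0.002,0],"yaw":0},
  {"jaw":0.0,"delta_pos":[0,0,0],"yaw":0},
])

```text
t: 7.92
ee_pos: [0.5015, -0.2009, 0.0238]
orientation: [0.0, 0.992, 0.122, 0.0]
ft_force: [-0.2, 0.2, 0.4]
grip_width: 0.0007
```

```bash
python3 - <<'E'
from h import *
snap('wrist','w8');s=readout.read_state();print(s['ee_pos'],s['grip_width'],s['ft_force'])
J=np.load('jig.npz');print(J['R'].T@(s['ee_pos'][:2]-J['t']))
crop('w8',220,150,420,320,4,'c9')
E
```

```text
[ 0.50138116 -0.20071396  0.02374726] 0.0006970457958550378 [-0.33910662  0.34332073  0.25343159]
[-0.00453378 -0.00545744]
```

View pics/c9.png

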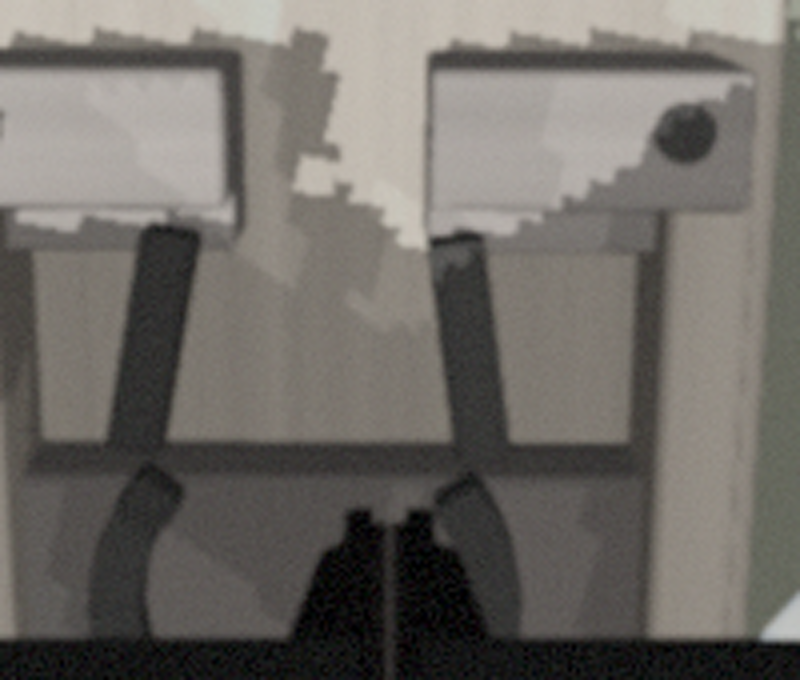

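Call:
step_arm([
  {"jaw":0.0,"delta_pos":[0.0006,-0.0025,0],"yaw":0},
  {"jaw":0.0,"delta_pos":[0,0,0],"yaw":0},
  {"jaw":0.0,"delta_pos":[-0.001,0.004,0.0],"yaw":0},
  {"jaw":0.0,"delta_pos":[0,0,0.03],"yaw":0},
  {"jaw":0.02,"delta_pos":[-0.03,-0.0075,0],"yaw":0},
  {"jaw":0.03,"delta_pos":[-0.03,-0.0075,0],"yaw":0},
  {"jaw":0.03,"delta_pos":[0,0.004,0],"yaw":0},
  {"jaw":0.03,"delta_pos":[0,0,0],"yaw":0},
])

```text
t: 8.98
ee_pos: [0.4416, -0.2099, 0.0538]
orientation: [0.0, 0.992, 0.122, 0.0]
ft_force: [0.4, -0.6, -0.5]
grip_width: 0.0292
```

```bash
python3 - <<'E'
from h import *
snap('wrist','w9');s=readout.read_state();print(s['ee_pos'],s['grip_width'],s['ft_force'])
J=np.load('jig.npz');print(J['R'].T@(s['ee_pos'][:2]-J['t']))
crop('w9',200,0,440,300,2,'c10')
E
```

```text
[ 0.44179615 -0.20997773  0.05373456] 0.029716473774726165 [ 0.6847433  -0.13246106 -0.31044665]
[-0.06455833  0.00030844]
```

View pics/c10.png

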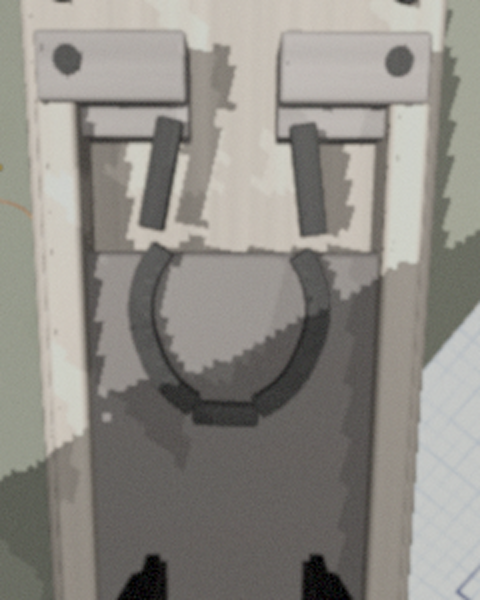

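Call:
step_arm([
  {"jaw":0.03,"delta_pos":[0,0,-0.0305],"yaw":0},
  {"jaw":0.03,"delta_pos":[0.0078,0.002,0],"yaw":0},
  {"jaw":0.03,"delta_pos":[0.0078,0.002,0],"yaw":0},
  {"jaw":0.03,"delta_pos":[0.0078,0.002,0],"yaw":0},
  {"jaw":0.03,"delta_pos":[0.0029,0.0007,0],"yaw":0},
  {"jaw":0.03,"delta_pos":[0.0029,0.0007,0],"yaw":0},
  {"jaw":0.03,"delta_pos":[0.002,0.0005,0],"yaw":0},
  {"jaw":0.03,"delta_pos":[0,0,0],"yaw":0},
])

```text
t: 10.02
ee_pos: [0.4721, -0.2022, 0.0232]
orientation: [0.0, 0.992, 0.122, -0.0]
ft_force: [-0.1, 0.8, 0.2]
grip_width: 0.0301
```

```bash
python3 - <<'E'
from h import *
snap('wrist','w10');s=readout.read_state();print(s['ee_pos'],s['grip_width'],s['ft_force'])
J=np.load('jig.npz');print(J['R'].T@(s['ee_pos'][:2]-J['t']))
crop('w10',200,40,440,300,2.3,'c11')
E
```

```text
[ 0.47212595 -0.2022436   0.02316423] 0.02989613239315425 [-0.41840013  0.30163019  0.49869473]
[-0.03325794  0.00029838]
```

View pics/c11.png

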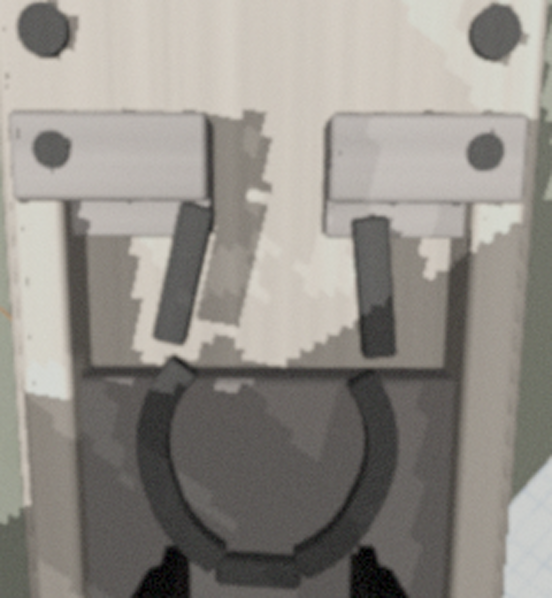

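Call:
step_arm([
  {"jaw":0.03,"delta_pos":[0.001,0.0002,0],"yaw":0},
  {"jaw":0.03,"delta_pos":[0.001,0.0002,0],"yaw":0},
  {"jaw":0.03,"delta_pos":[0.001,0.0003,0],"yaw":0},
  {"jaw":0.03,"delta_pos":[0,0,0],"yaw":0},
])

```text
t: 10.58
ee_pos: [0.4744, -0.2015, 0.023]
orientation: [-0.0, 0.992, 0.122, -0.001]
ft_force: [-7.1, -2.7, 1.1]
grip_width: 0.03
```

```bash
python3 - <<'E'
from h import *
snap('wrist','w11');s=readout.read_state();print(s['ee_pos'],s['grip_width'],s['ft_force'])
J=np.load('jig.npz');print(J['R'].T@(s['ee_pos'][:2]-J['t']))
crop('w11',200,40,440,300,2.3,'c12')
E
```

```text
[ 0.47441477 -0.20149691  0.02303456] 0.029804992093260135 [-7.36494113 -3.78071016  0.22781385]
[-0.03085555  0.00045558]
```

View pics/c12.png

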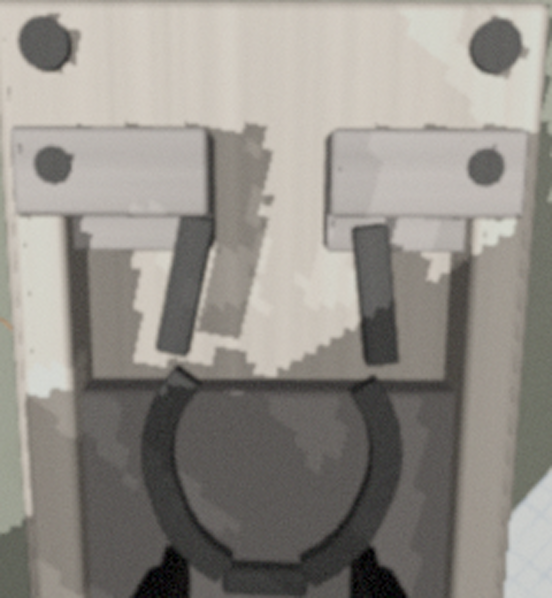

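Call:
step_arm([
  {"jaw":0.03,"delta_pos":[-0.0145,-0.004,0],"yaw":0},
  {"jaw":0.0,"delta_pos":[0.002,-0.0078,0],"yaw":0},
  {"jaw":0.0,"delta_pos":[0,0,0],"yaw":0},
  {"jaw":0.0,"delta_pos":[0,0,0],"yaw":0},
  {"jaw":0.0,"delta_pos":[0.0039,0.001,0],"yaw":0},
  {"jaw":0.0,"delta_pos":[0.0029,0.0007,0],"yaw":0},
  {"jaw":0.0,"delta_pos":[0.001,0.0002,0],"yaw":0},
  {"jaw":0.0,"delta_pos":[0.001,0.0003,0],"yaw":0},
  {"jaw":0.0,"delta_pos":[0,0,0],"yaw":0},
])

```text
t: 11.75
ee_pos: [0.4689, -0.211, 0.0228]
orientation: [-0.001, 0.992, 0.123, -0.003]
ft_force: [-17.7, -10.4, 5.0]
grip_width: 0.0004
```

```bash
python3 - <<'E'
from h import *
snap('wrist','w12');s=readout.read_state();print(s['ee_pos'],s['grip_width'],s['ft_force'])
J=np.load('jig.npz');print(J['R'].T@(s['ee_pos'][:2]-J['t']))
crop('w12',200,40,440,300,2.3,'c13')
E
```

```text
[ 0.46891474 -0.2109561   0.0228077 ] 0.00026044942193871297 [-16.04114733 -10.1653101    5.42250393]
[-0.03852484 -0.0073488 ]
```

View pics/c13.png

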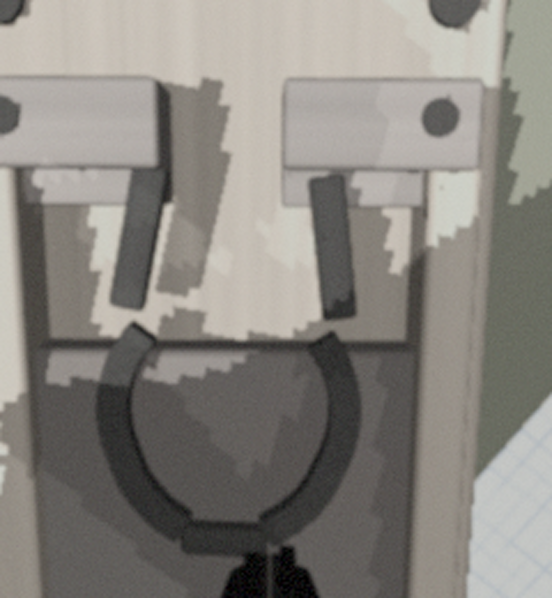

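```bash
python3 - <<'E'
from h import *
J=np.load('jig.npz')
g=lambda u,v,z:(J['R'].T@(pix('w12',200+u/2.3,40+v/2.3,z)[:2]-J['t'])*1e3).round(1)
for n,u,v,z in [('back',222,555,.026),('Lout',96,400,.026),('Rout',361,400,.026),('Ltip',148,170,.026),('Rtip',325,177,.026),('Linner root',147,308,.026),('Rinner root',325,318,.026),('Louter root',111,302,.026),('Router root',356,316,.026),('stopL',157,167,.029),('stopR',283,168,.029),('deckL',45,346,.02),('deckR',412,346,.02)]: print(n,g(u,v,z))
E
```

```text
back [-26.7   1.3]
Lout [ 2.4 22.9]
Rout [  2.4 -23.6]
Ltip [41.1 12.4]
Rtip [ 39.9 -16.7]
Linner root [18.5 13.4]
Rinner root [ 16.7 -17. ]
Louter root [19.5 19.5]
Router root [ 17.1 -22.3]
stopL [41.5 10.6]
stopR [41.3 -9.8]
deckL [11.  32.7]
deckR [ 10.9 -33. ]
```

Call:
step_arm([
  {"jaw":0.0,"delta_pos":[-0.015,-0.004,0],"yaw":0},
  {"jaw":0.0,"delta_pos":[0,0,0.06],"yaw":0},
  {"jaw":0.09,"delta_pos":[0,0.01,0.06],"yaw":-5},
  {"jaw":0.09,"delta_pos":[-0.004,0.05,0.035],"yaw":-6.5},
  {"jaw":0.09,"delta_pos":[-0.004,0.06,0.02],"yaw":-6.5},
  {"jaw":0.09,"delta_pos":[-0.004,0.06,0],"yaw":-6.5},
  {"jaw":0.09,"delta_pos":[-0.008,0.057,0],"yaw":-6.5},
  {"jaw":0.09,"delta_pos":[0,0,0],"yaw":0},
])

```text
t: 12.8
ee_pos: [0.4357, 0.0241, 0.1981]
orientation: [-0.0, 0.989, -0.146, 0.0]
ft_force: [0.7, -0.1, 0.4]
grip_width: 0.0553
```

```bash
python3 - <<'E'
from h import *
snap('wrist','w13');s=readout.read_state();print(s['ee_pos'],s['grip_width'],s['orientation'])
E
```

```text
[0.43627222 0.02252577 0.19807788] 0.05846036614810278 [-1.81683478e-05  9.89396198e-01 -1.45241425e-01  3.03258765e-04]
```

View pics/w13.png

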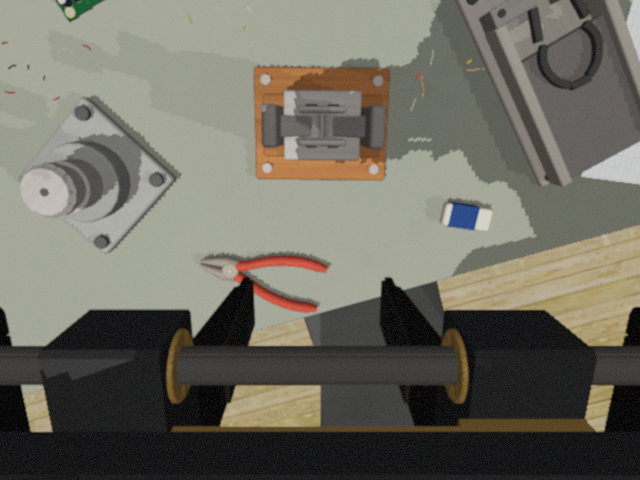

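```bash
python3 - <<'E'
from h import *
crop('w13',240,55,400,190,5,'c14');crop('w13',5,85,185,255,4.4,'c15');crop('w13',450,0,640,190,4,'c16')
E
```

```text
(no output)
```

View pics/c14.png

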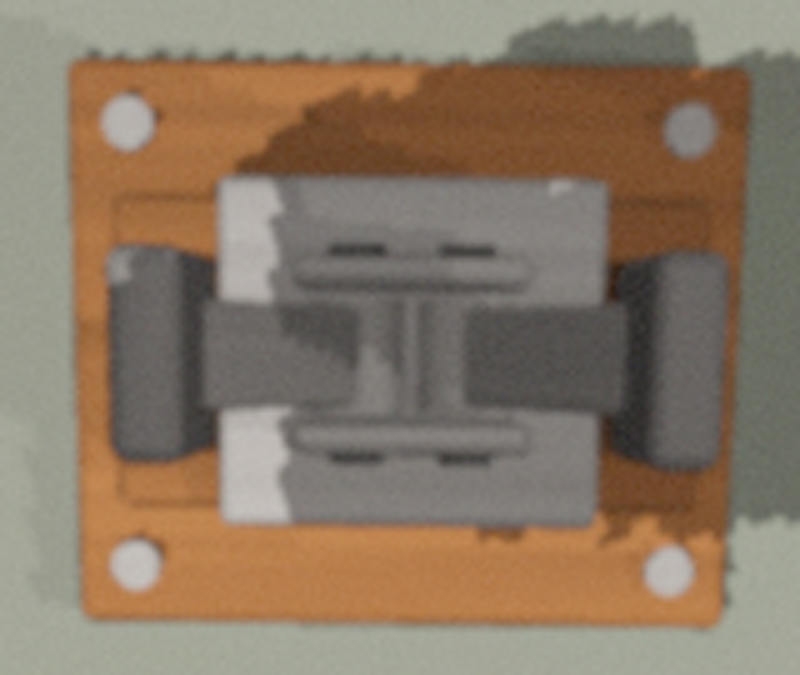

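View pics/c15.png

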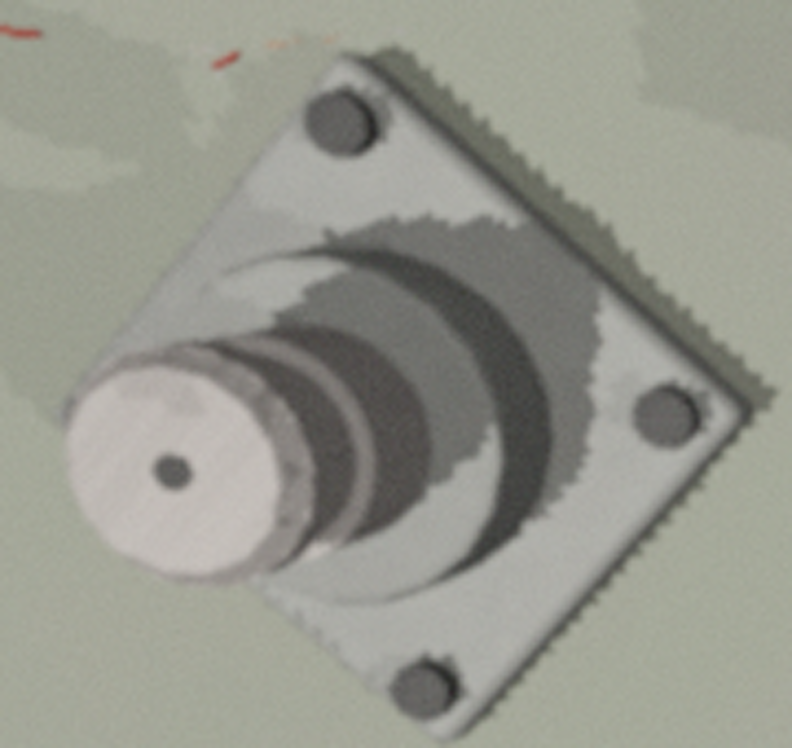

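View pics/c16.png

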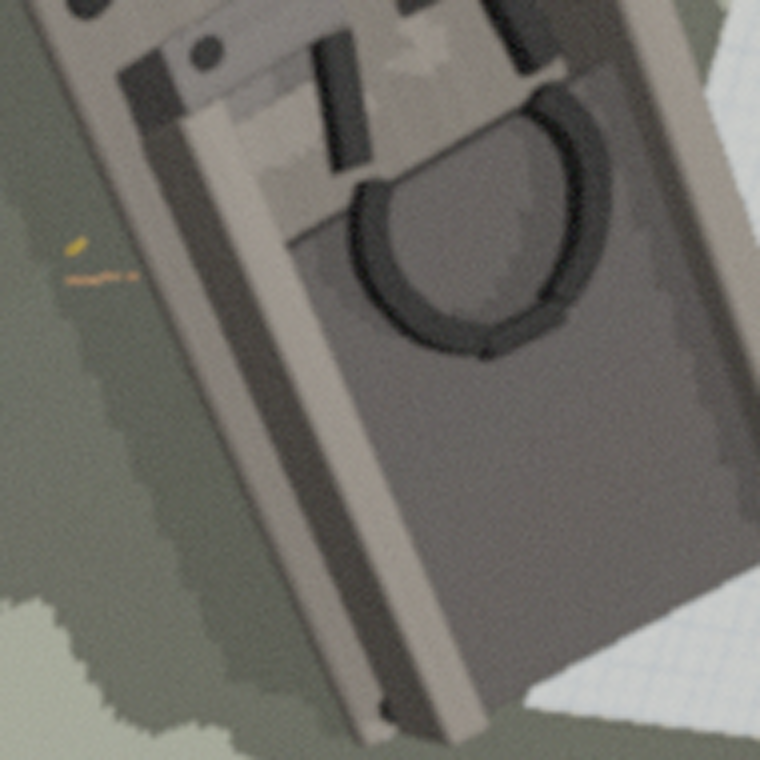

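```bash
python3 - <<'E'
from h import *
Q=lambda u,v,z: pix('w13',240+u/5,55+v/5,z)[:2]
c=[Q(*p,.085) for p in [(217,178),(608,180),(598,523),(221,523)]]
m=sum(c)/4; d=(c[0]-c[1]+c[3]-c[2]); print('plate',m.round(4),np.degrees(np.arctan2(d[1],d[0])).round(2),[np.linalg.norm(c[i]-c[(i+1)%4]).round(4) for i in range(4)])
h=[Q(*p,.149) for p in [(112,250),(724,255),(722,468),(117,460)]]
d=(h[0]-h[1]+h[3]-h[2]);print('handles',(sum(h)/4).round(4),np.degrees(np.arctan2(d[1],d[0])).round(2),[np.linalg.norm(h[i]-h[(i+1)%4]).round(4) for i in range(4)])
f=[Q(*p,.0) for p in [(70,62),(748,70),(718,627),(82,618)]]
d=(f[0]-f[1]+f[3]-f[2]);print('foot',(sum(f)/4).round(4),np.degrees(np.arctan2(d[1],d[0])).round(2))
print('axle top', pix('w13',5+172/4.4,85+472/4.4,.079).round(4))
# axle foot bolts / corners z=.012
A=lambda u,v,z: pix('w13',5+u/4.4,85+v/4.4,z)[:2]
print('axle foot corners',A(348,55,.012),A(750,410,.012),A(448,742,.012),'diag mid',(A(348,55,.012)+A(448,742,.012))/2)
s=readout.read_state();print(s['ee_pos'])
E
```

```text
plate [ 0.5058 -0.    ] 73.19 [np.float64(0.0497), np.float64(0.0429), np.float64(0.05), np.float64(0.0432)]
handles [ 0.5057 -0.    ] 72.73 [np.float64(0.0607), np.float64(0.0207), np.float64(0.0616), np.float64(0.0204)]
foot [5.054e-01 1.000e-04] 72.61
axle top [0.5184 0.1964 0.079 ]
axle foot corners [0.58093371 0.17594252] [0.49976446 0.12984791] [0.45509043 0.21295988] diag mid [0.51801207 0.1944512 ]
[0.43627222 0.02252577 0.19807788]
```

Call:
step_arm([
  {"jaw":0.09,"delta_pos":[0.035,-0.011,0],"yaw":-0.4},
  {"jaw":0.09,"delta_pos":[0.0345,-0.0115,0],"yaw":0},
  {"jaw":0.09,"delta_pos":[0,0,0],"yaw":0},
  {"jaw":0.09,"delta_pos":[0,0,-0.02],"yaw":0},
  {"jaw":0.09,"delta_pos":[0,0,0],"yaw":0},
])

```text
t: 13.48
ee_pos: [0.5048, -0.002, 0.1769]
orientation: [0.0, 0.989, -0.151, -0.001]
ft_force: [-0.5, -0.6, 0.6]
grip_width: 0.0896
```

```bash
python3 - <<'E'
from h import *
snap('wrist','w14');snap('scene','s14');s=readout.read_state();print(s['ee_pos'],s['grip_width'],s['orientation'])
crop('s14',240,200,400,330,5,'c17')
E
```

```text
[ 0.50572789 -0.00185064  0.17823692] 0.08978602511823243 [ 6.22621135e-05  9.88554551e-01 -1.50863777e-01 -1.32430708e-04]
```

View pics/w14.png

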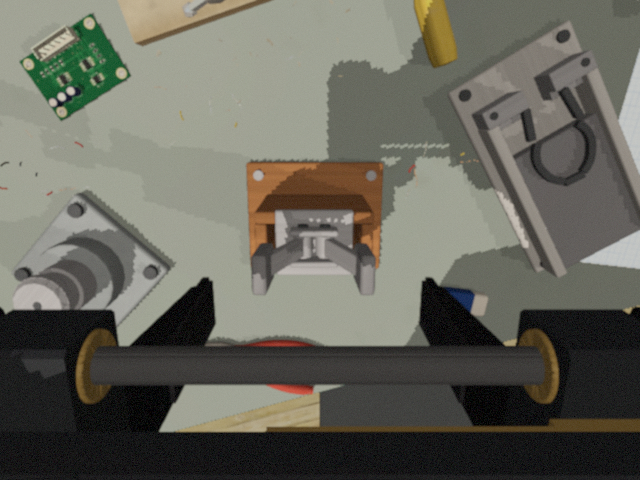

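View pics/c17.png

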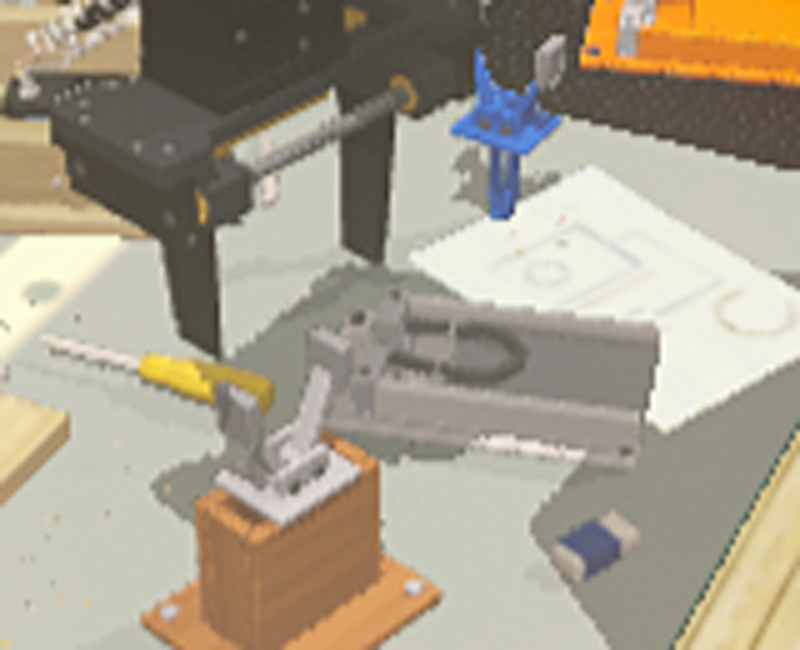

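Call:
step_arm([
  {"jaw":0.09,"delta_pos":[0,0.0018,-0.03],"yaw":0.1},
  {"jaw":0.09,"delta_pos":[0,0,-0.025],"yaw":0},
  {"jaw":0.09,"delta_pos":[0,0,-0.007],"yaw":0},
  {"jaw":0.07,"delta_pos":[0,0,0],"yaw":0},
  {"jaw":0.064,"delta_pos":[0,0,0],"yaw":0},
  {"jaw":0.06,"delta_pos":[0,0,0],"yaw":0},
  {"jaw":0.057,"delta_pos":[0,0,0],"yaw":0},
  {"jaw":0.057,"delta_pos":[0,0,0],"yaw":0},
  {"jaw":0.057,"delta_pos":[0,0,0],"yaw":0},
], newtons=20)

```text
t: 14.7
ee_pos: [0.5064, -0.0002, 0.1173]
orientation: [0.0, 0.989, -0.15, 0.001]
ft_force: [-3.1, -5.1, 14.9]
grip_width: 0.057
```

```bash
python3 - <<'E'
from h import *
snap('wrist','w15');snap('scene','s15');s=readout.read_state();print(s['ee_pos'],s['grip_width'],s['orientation'],s['ft_force'])
crop('s15',240,200,400,330,5,'c18');crop('w15',200,180,440,330,3,'c19')
E
```

```text
[ 5.06442998e-01 -2.32526628e-04  1.17278267e-01] 0.05692750649329832 [ 4.08559482e-04  9.88706561e-01 -1.49860755e-01  9.61317717e-04] [-3.70417058 -4.6952667  14.38246098]
```

View pics/c19.png

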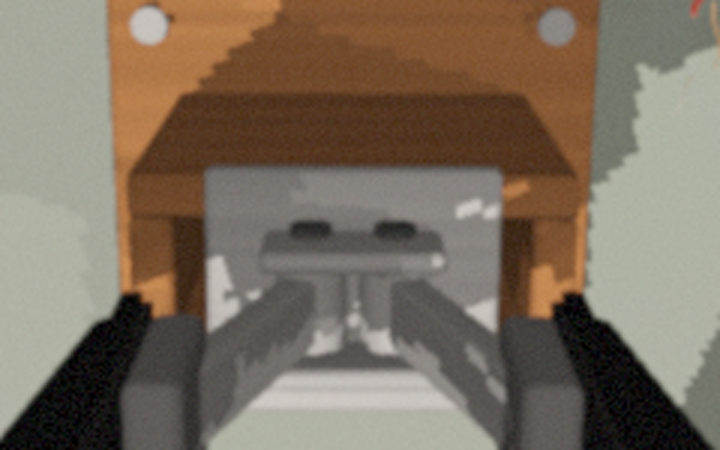

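View pics/c18.png

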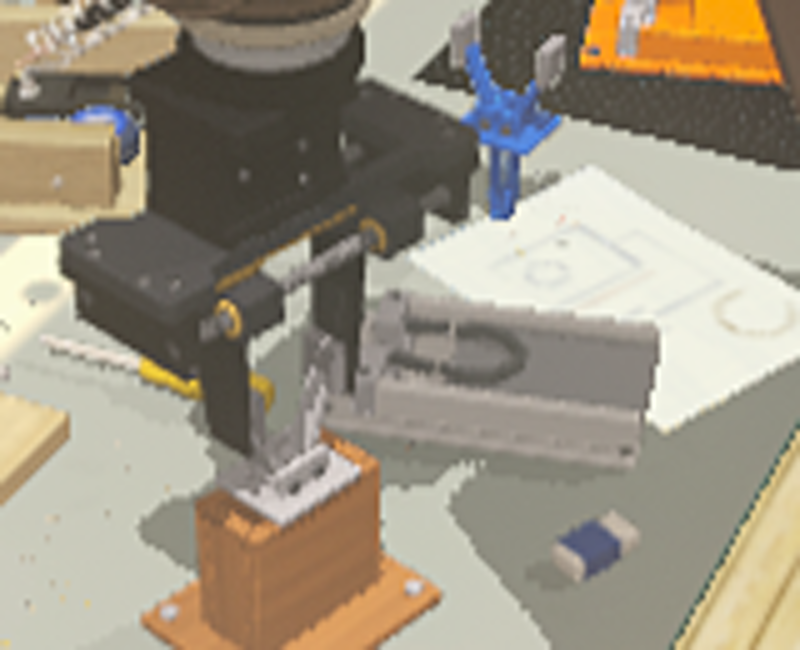

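Call:
step_arm([
  {"jaw":0.057,"delta_pos":[0,0,0.004],"yaw":0},
  {"jaw":0.057,"delta_pos":[0,0,0.01],"yaw":0},
  {"jaw":0.057,"delta_pos":[0,0,0.015],"yaw":0},
  {"jaw":0.057,"delta_pos":[0,0,0.02],"yaw":0},
  {"jaw":0.057,"delta_pos":[0,0,0.02],"yaw":0},
  {"jaw":0.057,"delta_pos":[0,0,0.015],"yaw":0},
  {"jaw":0.057,"delta_pos":[0,0,0.006],"yaw":0},
  {"jaw":0.057,"delta_pos":[0,0,0],"yaw":0},
])

```text
t: 15.8
ee_pos: [0.506, 0.0004, 0.206]
orientation: [0.0, 0.989, -0.15, 0.0]
ft_force: [-0.1, 0.5, -1.8]
grip_width: 0.057
```

```bash
python3 - <<'E'
from h import *
snap('wrist','w16');snap('scene','s16');s=readout.read_state();print(s['ee_pos'],s['grip_width'],s['orientation'],s['ft_force'])
crop('s16',240,180,400,310,5,'c20');crop('w16',180,130,460,330,2.8,'c21')
E
```

```text
[5.05807216e-01 3.57293874e-04 2.05375152e-01] 0.05699118398732467 [ 6.47006805e-05  9.88700364e-01 -1.49904549e-01 -4.60124746e-04] [ 0.13482302 -0.43401498 -1.7697818 ]
```

View pics/c20.png

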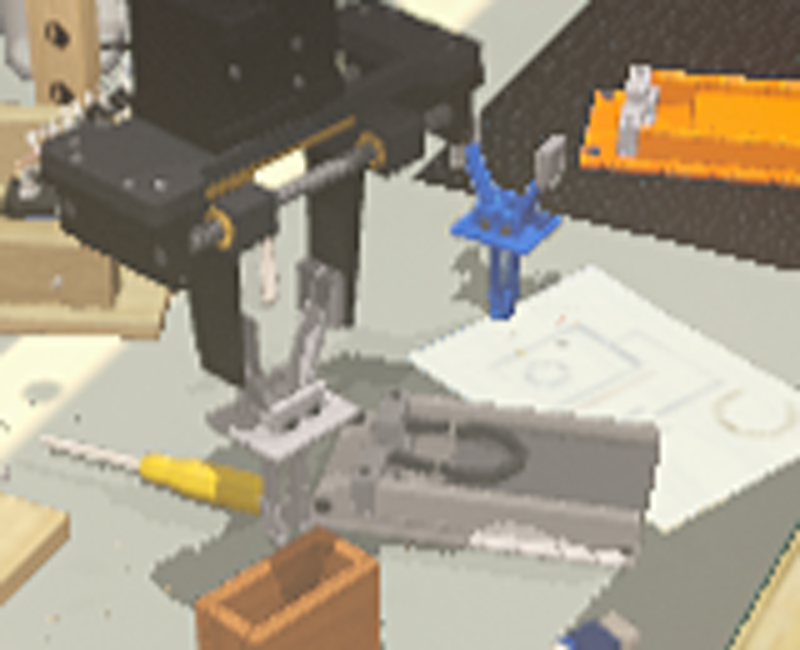

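View pics/c21.png

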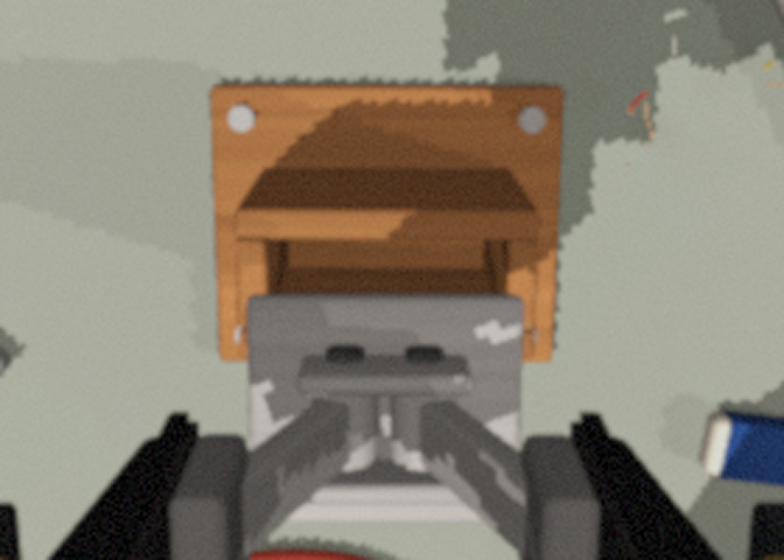

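Call:
step_arm([
  {"jaw":0.057,"delta_pos":[-0.005,-0.015,0],"yaw":2.3},
  {"jaw":0.057,"delta_pos":[-0.007,-0.025,0],"yaw":3.8},
  {"jaw":0.057,"delta_pos":[-0.007,-0.025,0],"yaw":3.8},
  {"jaw":0.057,"delta_pos":[-0.007,-0.025,0],"yaw":3.8},
  {"jaw":0.057,"delta_pos":[-0.007,-0.025,0],"yaw":3.8},
  {"jaw":0.057,"delta_pos":[-0.007,-0.025,0],"yaw":3.8},
  {"jaw":0.057,"delta_pos":[-0.007,-0.025,0],"yaw":3.8},
  {"jaw":0.057,"delta_pos":[-0.007,-0.025,0],"yaw":3.8},
  {"jaw":0.057,"delta_pos":[-0.006,-0.02,0],"yaw":2.4},
  {"jaw":0.057,"delta_pos":[0,0,0],"yaw":0},
])

```text
t: 17.15
ee_pos: [0.4456, -0.2104, 0.2052]
orientation: [-0.0, 0.993, 0.121, -0.0]
ft_force: [0.2, 1.2, -1.6]
grip_width: 0.0569
```

```bash
python3 - <<'E'
from h import *
snap('wrist','w17');s=readout.read_state();print(s['ee_pos'],s['grip_width'],s['orientation'],s['ft_force'])
q=s['orientation'];print(2*np.degrees(np.arctan2(q[2],q[1])))
J=np.load('jig.npz');print(J['R'].T@(s['ee_pos'][:2]-J['t']))
crop('w17',230,30,430,230,4,'c22');crop('w17',180,200,460,340,2.8,'c23')
E
```

```text
[ 0.44576221 -0.20975456  0.20531019] 0.057107157037215486 [-3.76532894e-04  9.92606271e-01  1.21377379e-01 -4.24505894e-04] [-0.5725268  -0.76140635 -0.04136454]
13.943205633488038
[-0.06066035 -0.00045655]
```

View pics/c22.png

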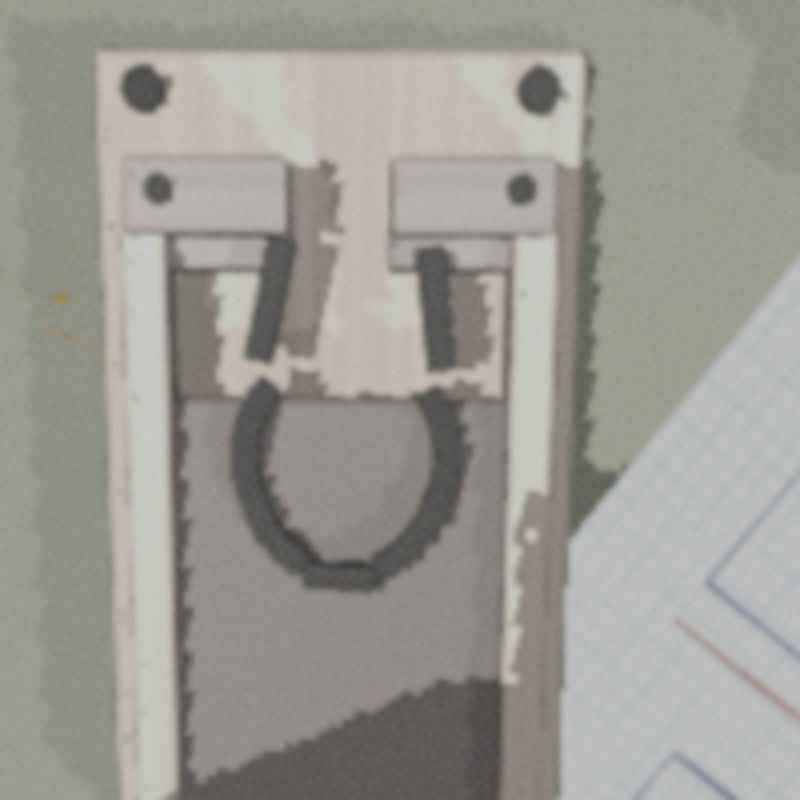

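View pics/w17.png

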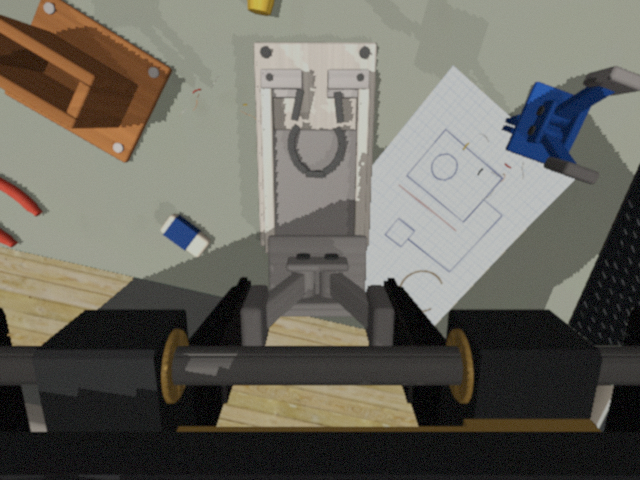

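```bash
python3 - <<'E'
from h import *
J=np.load('jig.npz')
g=lambda u,v,z:(J['R'].T@(pix('w17',230+u/4,30+v/4,z)[:2]-J['t'])*1e3).round(1)
for n,u,v,z in [('back',343,590,.026),('Lout',231,450,.026),('Rout',469,450,.026),('Ltip in',293,240,.026),('Rtip in',416,250,.026),('Rtip out',446,250,.026),('Linner root',273,360,.026),('Rinner root',430,368,.026),('stopL',285,236,.029),('stopR',391,235,.029),('deckL',178,398,.02),('deckR',506,400,.02)]: print(n,g(u,v,z))
s=readout.read_state()
d=np.load('pics/w17.npz');T=d['T']
print('cam rel tcp',T[:3,3]-np.array([0.44576221,-0.20975456,0.20531019]))
crop('w17',230,225,400,350,4.7,'c23')
E
```

```text
back [-28.5  -0.1]
Lout [-0.1 22.4]
Rout [ -0.4 -25.7]
Ltip in [39.9  9.3]
Rtip in [ 37.9 -14.8]
Rtip out [ 37.9 -20.7]
Linner root [17.3 13.6]
Rinner root [ 15.6 -17.7]
stopL [40.4 10.7]
stopR [40.5 -9.8]
deckL [10.  33.4]
deckR [  9.2 -33.5]
cam rel tcp [0.07407466 0.01780957 0.1696252 ]
```

View pics/c23.png

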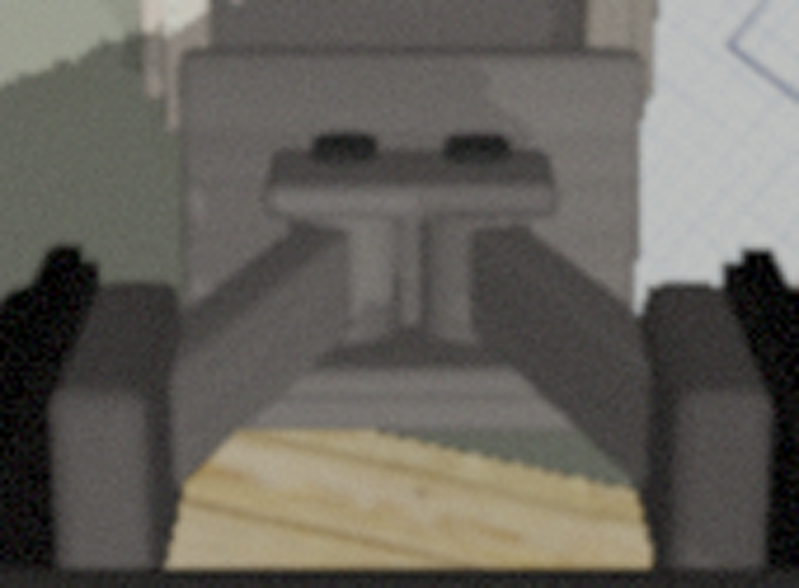

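```bash
cat >> h.py <<'E'
def plate(fn,pL,pR,tcp,yaw,W=.050):
    d=np.load(f'pics/{fn}.npz');K,T=d['K'],d['T']
    rL,rR=[T[:3,:3]@np.linalg.inv(K)@np.array([*p,1.]) for p in (pL,pR)]
    dep=W/np.linalg.norm(rL-rR)
    m=T[:3,3]+(rL+rR)/2*dep; e=(rL-rR)*dep
    c,s=np.cos(yaw),np.sin(yaw)
    rel=m-tcp; return (np.array([c*rel[0]+s*rel[1],-s*rel[0]+c*rel[1],rel[2]])*1e3).round(1), np.degrees(np.arctan2(e[1],e[0]))-90-np.degrees(yaw), np.degrees(np.arcsin(e[2]/W))
E
python3 - <<'E'
from h import *
t17=np.array([0.44576221,-0.20975456,0.20531019])
f=lambda u,v:(230+u/4.7,225+v/4.7)
print(plate('w17',f(183,57),f(642,58),t17,np.radians(13.94)))
# in-stand reference: c19 (w15)
g=lambda u,v:(200+u/3,180+v/3)
print(plate('w15',g(205,169),g(501,169),np.array([.50644,-.00023,.11728]),np.radians(-17.2)))
k=lambda u,v:(180+u/2.8,130+v/2.8)
print(plate('w16',k(248,297),k(522,297),np.array([.5058,.00036,.20538]),np.radians(-17.2)))
E
```

```text
(array([ 19.5,  -0.9, -38.3]), np.float64(-0.03542609053313761), np.float64(0.011216184107020626))
(array([ 20.7,   0. , -36.1]), np.float64(0.04450175815176394), np.float64(-0.06874344829591512))
(array([ 20.5,   0.2, -37.2]), np.float64(0.03634891810231622), np.float64(-0.039023251947417355))
```

Call:
step_arm([
  {"jaw":0.057,"delta_pos":[0.014,0.0033,0],"yaw":-0.4},
  {"jaw":0.057,"delta_pos":[0.0222,0.0052,0],"yaw":-0.7},
  {"jaw":0.057,"delta_pos":[0.0222,0.0053,0],"yaw":-0.7},
  {"jaw":0.057,"delta_pos":[0.0175,0.0042,-0.01],"yaw":0},
  {"jaw":0.057,"delta_pos":[0.009,0.0021,-0.02],"yaw":0},
  {"jaw":0.057,"delta_pos":[0,0,-0.02],"yaw":0},
  {"jaw":0.057,"delta_pos":[0,0,-0.01],"yaw":0},
  {"jaw":0.057,"delta_pos":[0,0,0],"yaw":0},
])

```text
t: 18.2
ee_pos: [0.5309, -0.1892, 0.1452]
orientation: [-0.0, 0.994, 0.107, -0.001]
ft_force: [0.2, -0.0, -0.4]
grip_width: 0.0571
```

```bash
python3 - <<'E'
from h import *
snap('wrist','w18');snap('scene','s18');snap('top','t18');s=readout.read_state();print(s['ee_pos'],s['grip_width'],s['orientation'],s['ft_force'])
q=s['orientation'];print(2*np.degrees(np.arctan2(q[2],q[1])))
J=np.load('jig.npz');print(J['R'].T@(s['ee_pos'][:2]-J['t']))
crop('s18',280,210,400,310,6.6,'c24');crop('w18',200,140,440,340,3.3,'c25')
E
```

```text
[ 0.53127035 -0.18967213  0.14652919] 0.05709052768231775 [3.37509020e-04 9.94287859e-01 1.06730225e-01 4.45369753e-04] [-0.18994118 -0.37462244 -0.58913503]
12.253724711842445
[ 0.02715803 -0.00215362]
```

View pics/c24.png

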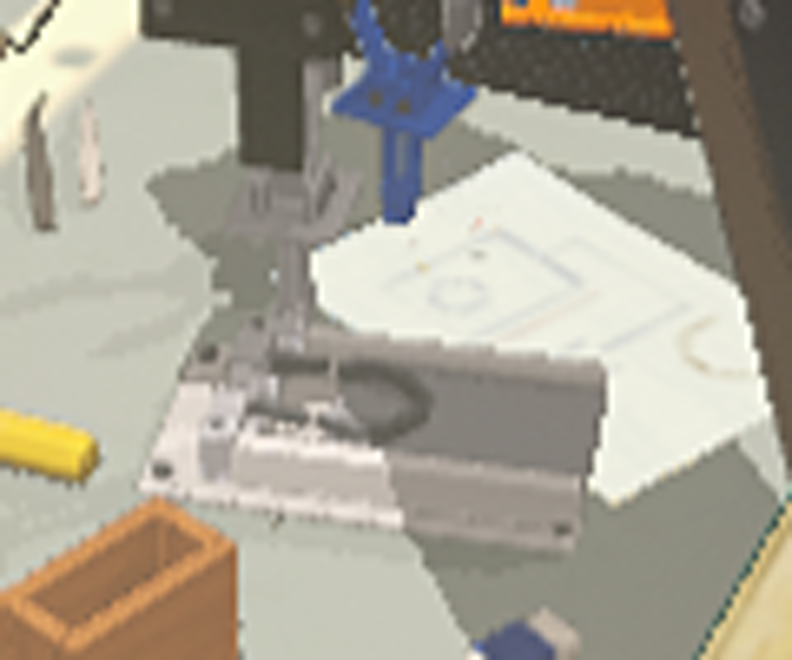

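View pics/c25.png

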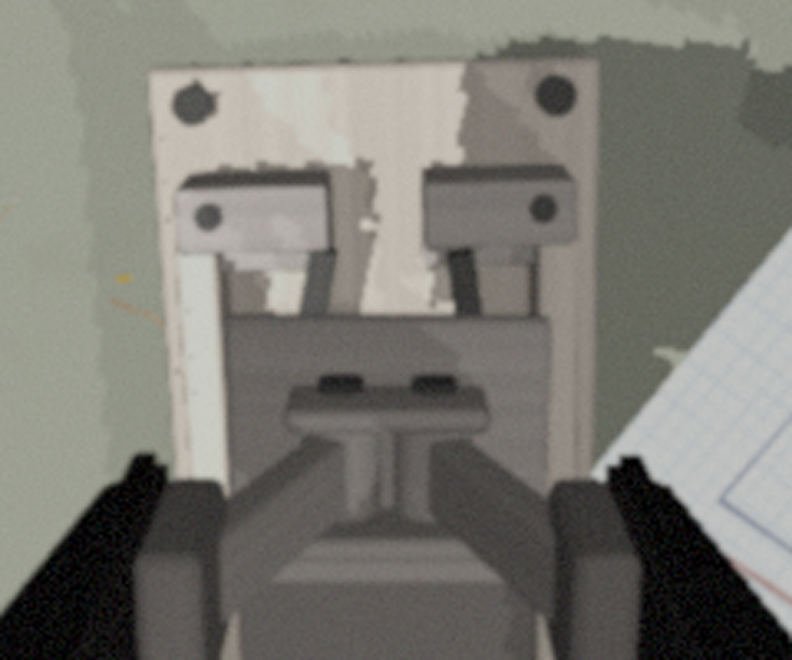

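Call:
step_arm([
  {"jaw":0.057,"delta_pos":[0.0002,-0.001,-0.01],"yaw":0},
  {"jaw":0.057,"delta_pos":[0,0,-0.01],"yaw":0},
  {"jaw":0.057,"delta_pos":[0,0,-0.008],"yaw":0},
  {"jaw":0.057,"delta_pos":[0,0,-0.004],"yaw":0},
  {"jaw":0.057,"delta_pos":[0,0,0],"yaw":0},
])

```text
t: 18.98
ee_pos: [0.5311, -0.1905, 0.1136]
orientation: [-0.0, 0.994, 0.107, -0.0]
ft_force: [-0.9, 0.1, -1.1]
grip_width: 0.0573
```

```bash
python3 - <<'E'
from h import *
snap('wrist','w19');snap('scene','s19');s=readout.read_state();print(s['ee_pos'],s['grip_width'],s['orientation'],s['ft_force'])
crop('s19',280,210,400,310,6.6,'c26');crop('w19',200,140,440,340,3.3,'c27')
E
```

```text
[ 0.53125379 -0.19060475  0.11402122] 0.05705329902059538 [1.08138624e-04 9.94287710e-01 1.06732966e-01 1.05570538e-04] [-0.00971071 -0.05144542 -0.56985703]
```

View pics/c26.png

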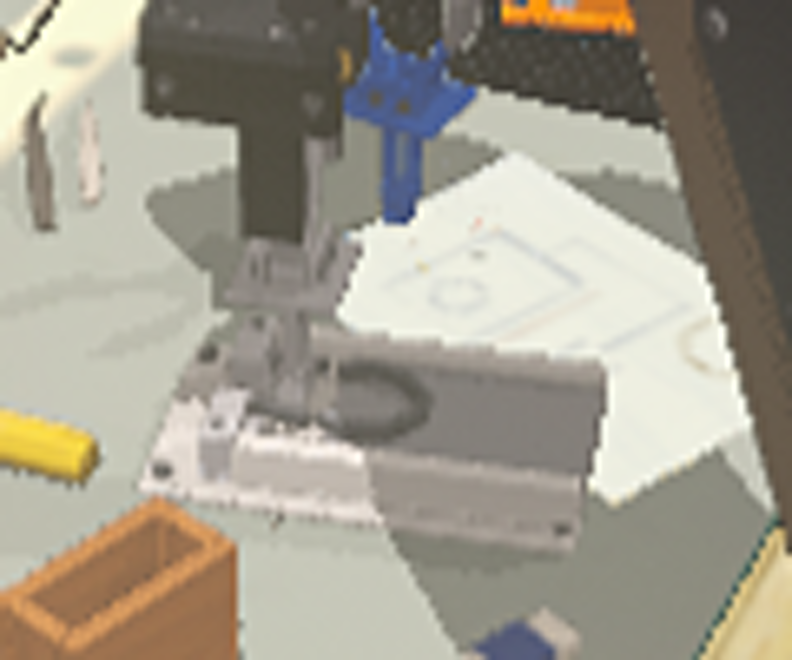

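View pics/c27.png

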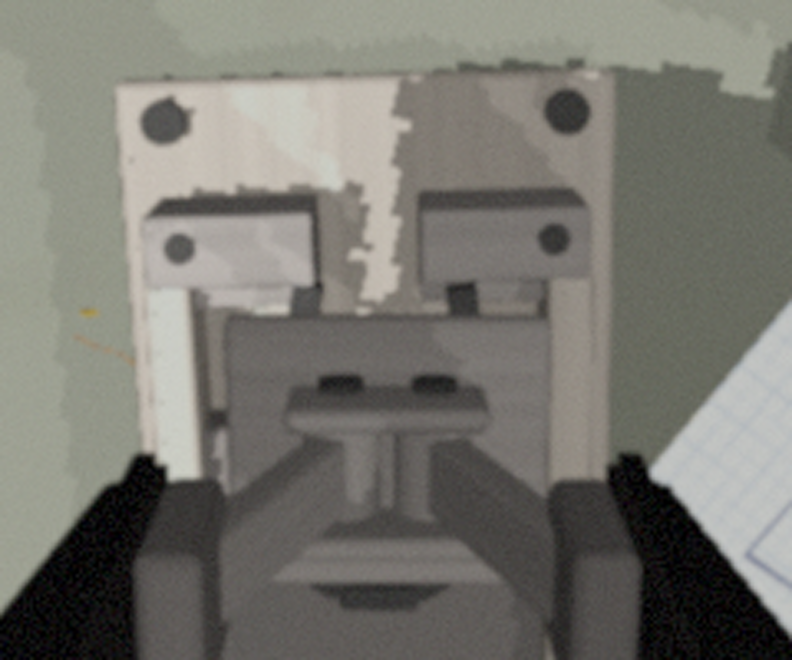

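Call:
step_arm([
  {"jaw":0.054,"delta_pos":[0,0,0],"yaw":0},
  {"jaw":0.051,"delta_pos":[0,0,0],"yaw":0},
  {"jaw":0.048,"delta_pos":[0,0,0],"yaw":0},
  {"jaw":0.046,"delta_pos":[0,0,0],"yaw":0},
  {"jaw":0.044,"delta_pos":[0,0,0],"yaw":0},
  {"jaw":0.044,"delta_pos":[0,0,0],"yaw":0},
], newtons=40)

```text
t: 19.82
ee_pos: [0.5312, -0.1906, 0.1139]
orientation: [0.0, 0.994, 0.107, 0.0]
ft_force: [-0.1, -1.9, 1.5]
grip_width: 0.044
```

```bash
python3 - <<'E'
from h import *
snap('wrist','w20');snap('scene','s20');s=readout.read_state();print(s['ee_pos'],s['grip_width'],s['orientation'],s['ft_force'])
crop('s20',280,210,400,310,6.6,'c28');crop('w20',200,140,440,340,3.3,'c29')
E
```

```text
[ 0.53117945 -0.19061627  0.11388221] 0.04391546989554627 [1.01560920e-04 9.94285868e-01 1.06750177e-01 4.32936246e-05] [ 0.10477346 -1.61618782  1.09438881]
```

View pics/c28.png

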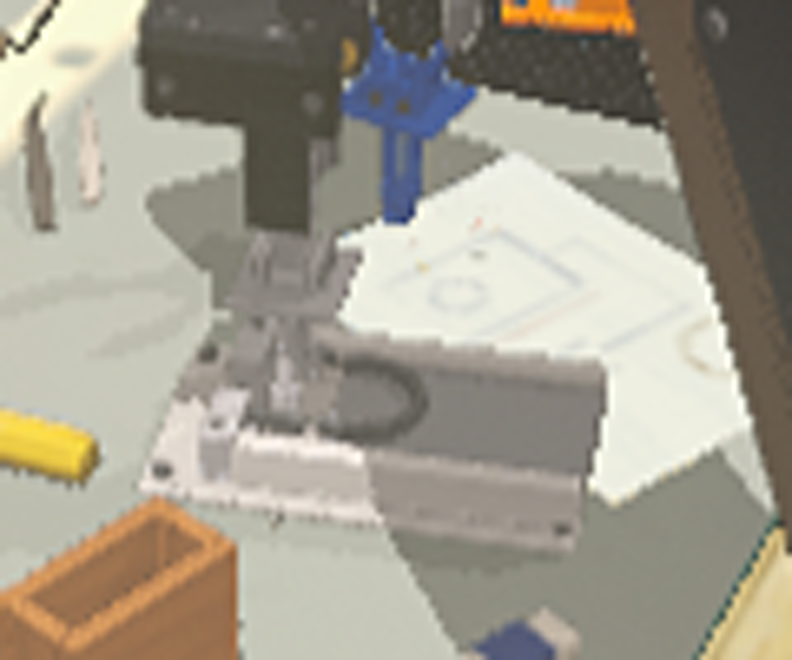

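View pics/c29.png

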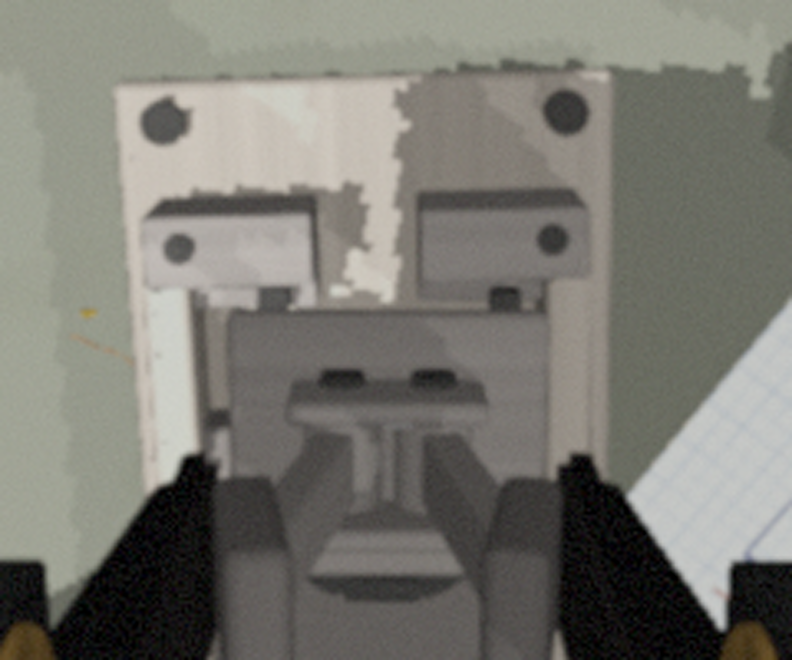

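Call:
step_arm([
  {"jaw":0.042,"delta_pos":[0,0,0],"yaw":0},
  {"jaw":0.04,"delta_pos":[0,0,0],"yaw":0},
  {"jaw":0.038,"delta_pos":[0,0,0],"yaw":0},
  {"jaw":0.036,"delta_pos":[0,0,0],"yaw":0},
  {"jaw":0.034,"delta_pos":[0,0,0],"yaw":0},
  {"jaw":0.034,"delta_pos":[0,0,0],"yaw":0},
  {"jaw":0.034,"delta_pos":[0,0,0],"yaw":0},
], newtons=40)

```text
t: 20.8
ee_pos: [0.5311, -0.1906, 0.1138]
orientation: [0.0, 0.994, 0.107, -0.0]
ft_force: [-0.7, 0.0, -0.2]
grip_width: 0.0391
```

```bash
python3 - <<'E'
from h import *
snap('wrist','w21');snap('scene','s21');s=readout.read_state();print(s['ee_pos'],s['grip_width'],s['orientation'],s['ft_force'])
crop('s21',280,210,400,310,6.6,'c30');crop('w21',200,140,440,340,3.3,'c31')
E
```

```text
[ 0.53114608 -0.19058226  0.1138806 ] 0.03919626147571048 [ 6.93805339e-05  9.94284090e-01  1.06766776e-01 -5.01235442e-06] [-0.14745718  0.627091   -1.32218172]
```

View pics/c30.png

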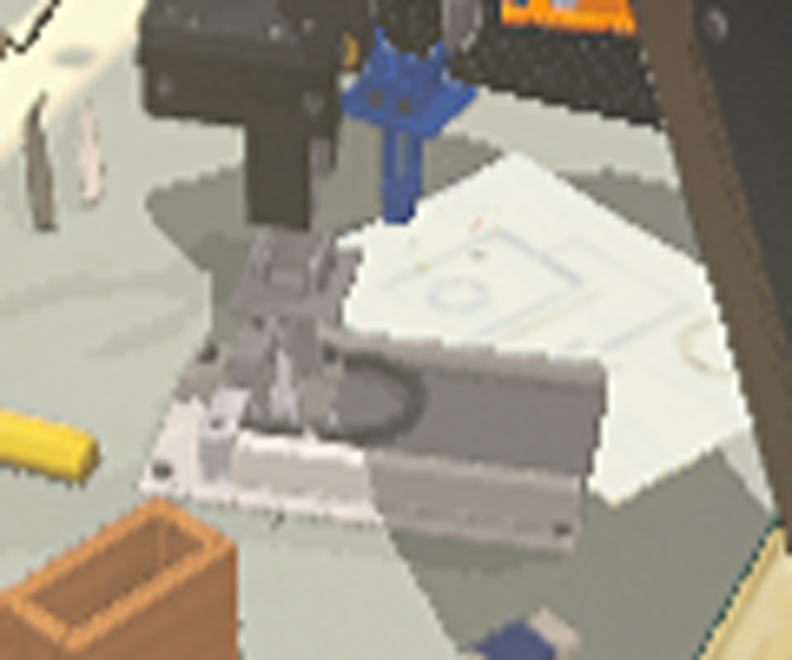

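View pics/c31.png

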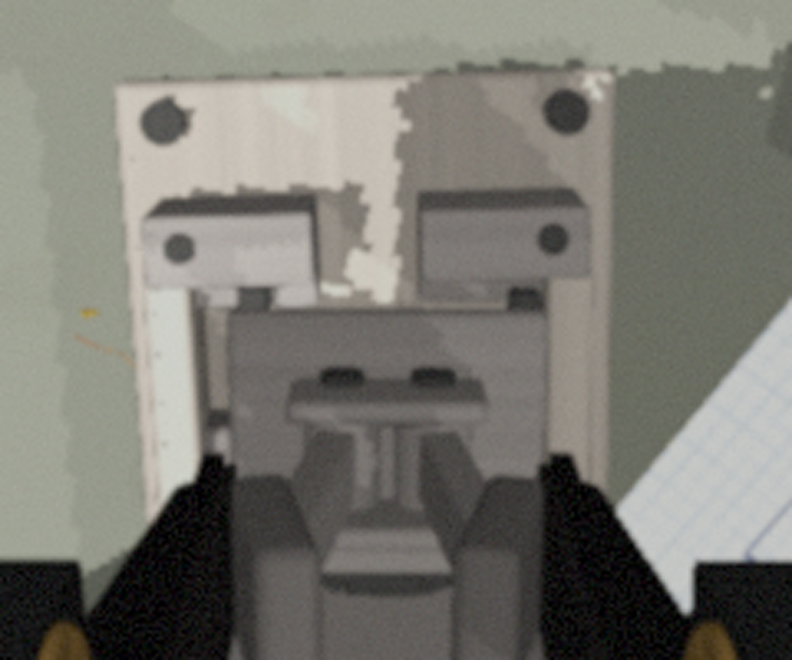

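Call:
step_arm([
  {"jaw":0.033,"delta_pos":[0,0,0],"yaw":0},
  {"jaw":0.033,"delta_pos":[0,0,0],"yaw":0},
  {"jaw":0.033,"delta_pos":[0,0,0],"yaw":0},
], newtons=55)

```text
t: 21.28
ee_pos: [0.5311, -0.1905, 0.1139]
orientation: [0.0, 0.994, 0.107, -0.0]
ft_force: [-0.1, -0.3, 0.0]
grip_width: 0.0389
```

Call:
step_arm([
  {"jaw":0.033,"delta_pos":[0,0,0.002],"yaw":0},
  {"jaw":0.033,"delta_pos":[0,0,0.003],"yaw":0},
  {"jaw":0.033,"delta_pos":[0,0,0.005],"yaw":0},
  {"jaw":0.033,"delta_pos":[0,0,0.008],"yaw":0},
  {"jaw":0.033,"delta_pos":[0,0,0.01],"yaw":0},
  {"jaw":0.033,"delta_pos":[0,0,0.01],"yaw":0},
  {"jaw":0.033,"delta_pos":[0,0,0.008],"yaw":0},
  {"jaw":0.033,"delta_pos":[0,0,0.004],"yaw":0},
  {"jaw":0.033,"delta_pos":[0,0,0],"yaw":0},
], newtons=50)

```text
t: 22.4
ee_pos: [0.5312, -0.1906, 0.1641]
orientation: [0.0, 0.994, 0.107, 0.0]
ft_force: [0.2, -0.6, -1.6]
grip_width: 0.0391
```

```bash
python3 - <<'E'
from h import *
snap('wrist','w22');snap('scene','s22');s=readout.read_state();print(s['ee_pos'],s['grip_width'],s['orientation'],s['ft_force'])
crop('s22',280,200,400,300,6.6,'c32');crop('w22',200,140,440,340,3.3,'c33')
E
```

```text
[ 0.53100667 -0.19050436  0.16361655] 0.03912672018160867 [-7.14221526e-05  9.94285329e-01  1.06755028e-01 -2.09575839e-04] [-0.18944987 -0.19367838 -1.6874782 ]
```

View pics/c32.png

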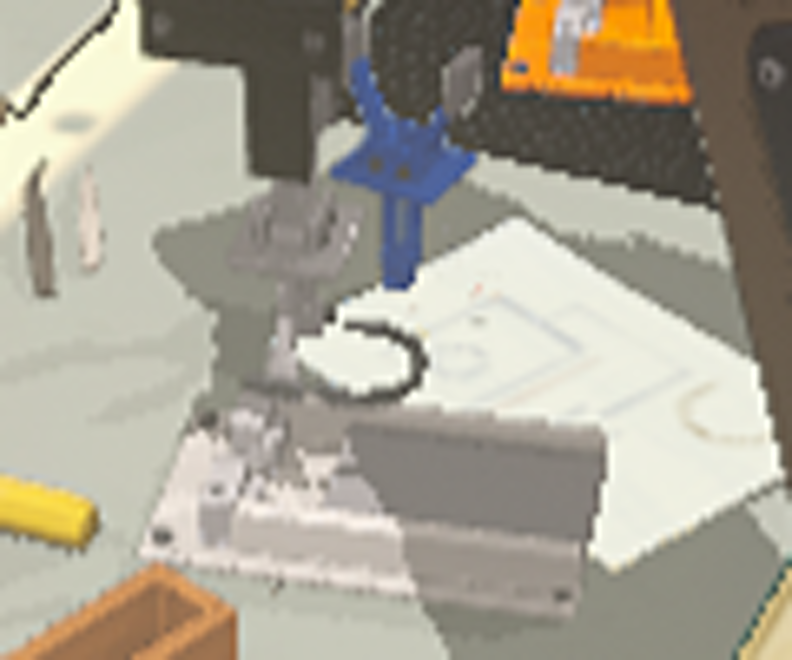

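View pics/c33.png

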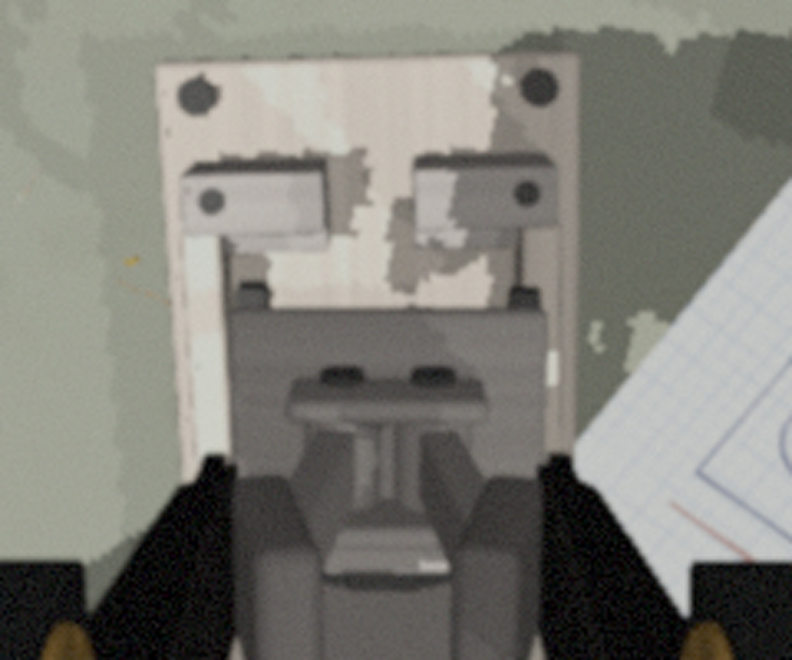

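```bash
python3 - <<'E'
from h import *
def tool(fn,u,v,relz,tcp,yaw):
    p=pix(fn,u,v,tcp[2]+relz); r=p-tcp;c,s=np.cos(yaw),np.sin(yaw)
    return np.round(np.array([c*r[0]+s*r[1],-s*r[0]+c*r[1]])*1e3,1)
f=lambda u,v:(200+u/3.3,140+v/3.3)
for fn,tcp,rows in [('w21',np.array([.53115,-.19058,.11388]),[(237,290),(270,290),(510,289),(543,289)]),('w22',np.array([.53101,-.19050,.16362]),[(238,285),(270,284),(508,288),(540,290)])]:
  for rz in (-.083,-.088):
    print(fn,rz,[tool(fn,*f(*p),rz,tcp,np.radians(12.25)).tolist() for p in rows])
crop('w22',262,215,375,240,7,'c34');crop('w21',262,215,375,240,7,'c35')
E
```

```text
w21 -0.083 [[13.6, 28.0], [13.6, 21.8], [13.8, -23.2], [13.8, -29.3]]
w21 -0.088 [[12.3, 28.6], [12.3, 22.2], [12.6, -23.6], [12.6, -29.9]]
w22 -0.083 [[14.6, 27.7], [14.8, 21.7], [14.1, -22.9], [13.7, -29.0]]
w22 -0.088 [[13.4, 28.3], [13.6, 22.1], [12.9, -23.4], [12.5, -29.5]]
```

View pics/c34.png

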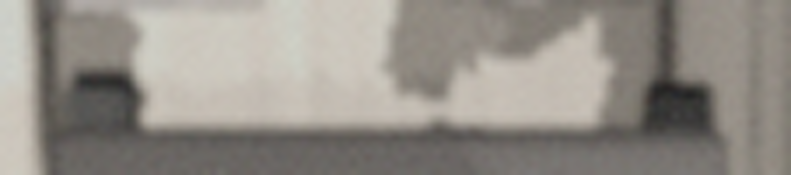

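View pics/c35.png

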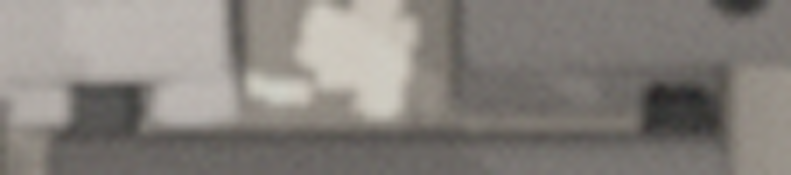

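Call:
step_arm([
  {"jaw":0.033,"delta_pos":[-0.002,0.004,0.015],"yaw":0},
  {"jaw":0.033,"delta_pos":[-0.004,0.012,0.02],"yaw":0},
  {"jaw":0.033,"delta_pos":[-0.006,0.02,0.02],"yaw":0},
  {"jaw":0.033,"delta_pos":[-0.007,0.025,0.02],"yaw":0},
  {"jaw":0.033,"delta_pos":[-0.007,0.025,0.011],"yaw":0},
  {"jaw":0.033,"delta_pos":[-0.007,0.025,0],"yaw":0},
  {"jaw":0.033,"delta_pos":[-0.007,0.025,0],"yaw":0},
  {"jaw":0.033,"delta_pos":[-0.007,0.025,0],"yaw":0},
  {"jaw":0.033,"delta_pos":[-0.007,0.025,0],"yaw":0},
  {"jaw":0.033,"delta_pos":[-0.007,0.025,0],"yaw":0},
])

```text
t: 23.75
ee_pos: [0.4697, 0.0214, 0.2507]
orientation: [0.0, 0.994, 0.107, 0.0]
ft_force: [1.0, -0.8, -0.9]
grip_width: 0.0389
```

Call:
step_arm([
  {"jaw":0.033,"delta_pos":[-0.007,0.025,0],"yaw":0},
  {"jaw":0.033,"delta_pos":[-0.007,0.025,0],"yaw":0},
  {"jaw":0.033,"delta_pos":[-0.007,0.025,0],"yaw":0},
  {"jaw":0.033,"delta_pos":[-0.007,0.025,0],"yaw":0},
  {"jaw":0.033,"delta_pos":[-0.007,0.025,0],"yaw":0},
  {"jaw":0.033,"delta_pos":[-0.005,0.016,0],"yaw":0},
  {"jaw":0.033,"delta_pos":[-0.002,0.006,0],"yaw":0},
  {"jaw":0.033,"delta_pos":[0,0,0],"yaw":0},
])

```text
t: 24.75
ee_pos: [0.4281, 0.1674, 0.25]
orientation: [0.0, 0.994, 0.107, 0.0]
ft_force: [-0.4, 0.3, -1.2]
grip_width: 0.0387
```

```bash
python3 - <<'E'
from h import *
snap('wrist','w23');snap('scene','s23');s=readout.read_state();print(s['ee_pos'],s['grip_width'],s['orientation'],s['ft_force'])
crop('w23',220,50,420,250,4,'c36');crop('s23',150,160,350,310,4,'c37')
E
```

```text
[0.42831829 0.16699632 0.2499226 ] 0.039067050752062446 [1.22552531e-04 9.94302200e-01 1.06597940e-01 1.20833924e-05] [ 0.28708976  0.1629376  -1.97172989]
```

View pics/c36.png

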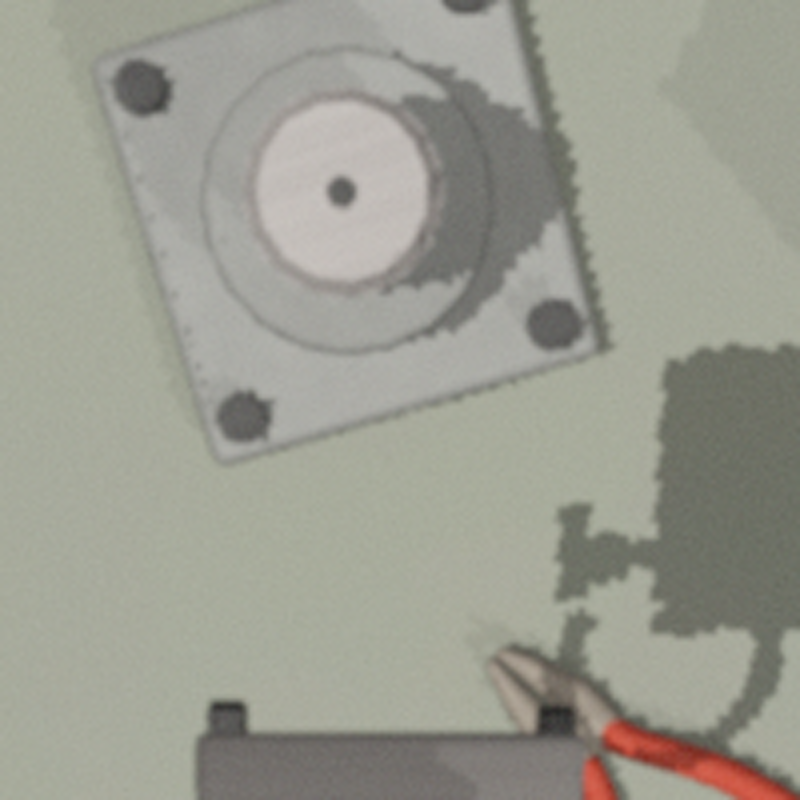

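View pics/s23.png

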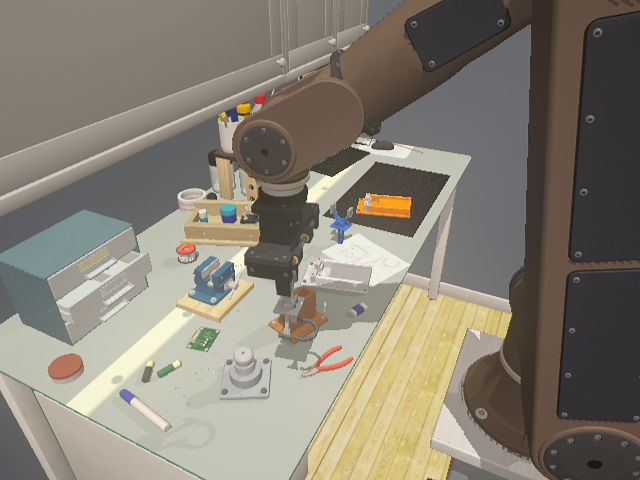

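```bash
python3 - <<'E'
from h import *
P=lambda u,v,z: pix('w23',220+u/4,50+v/4,z).round(4)
print('top',P(342,191,.079),'house',P(347.5,199.5,.036),'rim', P((253+437)/2,(93+292)/2,.075))
tcp=np.array([.4283,.1670,.2499]);yaw=np.radians(12.24)
c,s=np.cos(yaw),np.sin(yaw)
for u,v in [(211,712),(245,712),(540,716),(573,716)]:
  for rz in (-.084,-.088):
    r=P(u,v,tcp[2]+rz)-tcp;print(u,rz,np.round([1e3*(c*r[0]+s*r[1]),1e3*(-s*r[0]+c*r[1])],1))
crop('w23',255,215,375,245,6.5,'c38');crop('s23',240,270,350,350,7,'c39')
E
```

```text
top [0.5188 0.1963 0.079 ] house [0.5194 0.1964 0.036 ] rim [0.5189 0.1958 0.075 ]
211 -0.084 [13.1 28. ]
211 -0.088 [12.2 28.5]
245 -0.084 [13.1 22.7]
245 -0.088 [12.2 23. ]
540 -0.084 [ 12.6 -23.1]
540 -0.088 [ 11.6 -23.5]
573 -0.084 [ 12.6 -28.2]
573 -0.088 [ 11.7 -28.7]
```

View pics/c38.png

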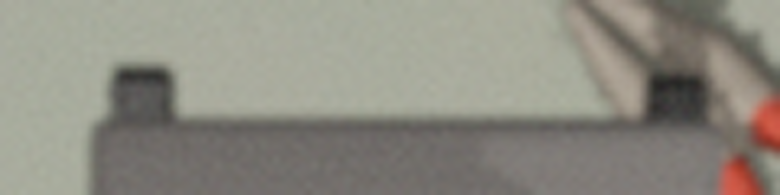

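View pics/c39.png

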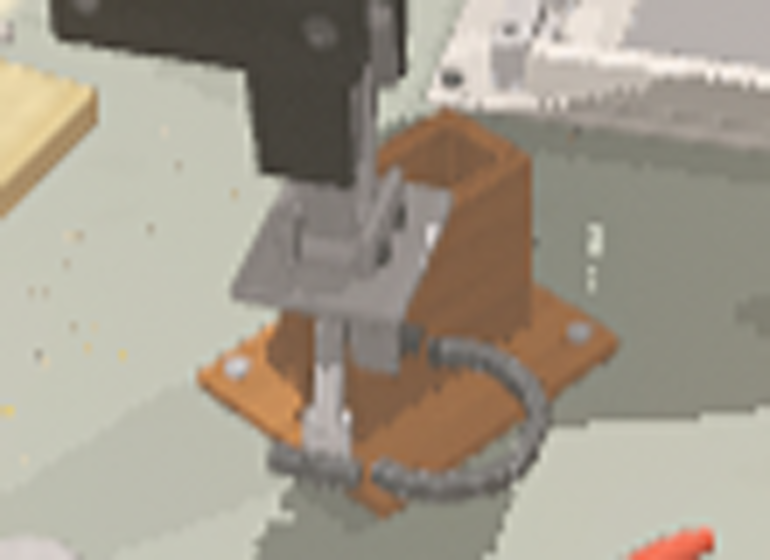

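```bash
cat > ring.py <<'E'
from h import *
from scipy.optimize import least_squares
def model(b=.165):
    # mid-line of +y half, relaxed, then bent; mm
    th=np.radians(np.linspace(195-0,40,60)); r=20.75
    a=np.array([[r*np.cos(t),r*np.sin(t)] for t in th if np.sin(t)>0.28])
    ears=np.array([[17+24*k,18.5-4*k] for k in np.linspace(0,1,30)])
    back=np.array([[-24,y] for y in np.linspace(0,6,8)])
    a=a[np.argsort(a[:,0])]
    h=np.vstack([back,a,ears]); 
    p=np.array([-24.,0]);c,s=np.cos(b),np.sin(b)
    h=(h-p)@np.array([[c,s],[-s,c]])+p
    L=h;R=h*[1,-1]
    return np.vstack([L,R])/1e3
M=model()
def world(q,yaw,z3=None):
    c,s=np.cos(yaw),np.sin(yaw)
    return np.c_[M@np.array([[c,s],[-s,c]])+q[:2],np.full(len(M),q[2])]
def projN(fn,W):
    d=np.load(f'pics/{fn}.npz');K,T=d['K'],d['T']
    c=(W-T[:3,3])@T[:3,:3];q=c@K.T;return q[:,:2]/q[:,2:]
def fit(fn,pts,q0,yaw):
    pts=np.array(pts)
    def f(q):
        P=projN(fn,world(q,yaw));return np.min(np.linalg.norm(P[None]-pts[:,None],axis=2),axis=1)
    r=least_squares(f,q0,diff_step=1e-4,x_scale=.01);return r.x,f(r.x)
def overlay(fn,q,yaw,box,s,out,extra=None):
    x0,y0,x1,y1=box;im=cv2.resize(cv2.imread(f'pics/{fn}.png')[y0:y1,x0:x1],None,fx=s,fy=s,interpolation=cv2.INTER_CUBIC)
    for u,v in projN(fn,world(q,yaw)): cv2.circle(im,(int((u-x0+.5)*s),int((v-y0+.5)*s)),1,(0,0,255),-1)
    if extra is not None:
        for u,v in projN(fn,extra): cv2.circle(im,(int((u-x0+.5)*s),int((v-y0+.5)*s)),1,(0,255,0),-1)
    cv2.imwrite(f'pics/{out}.png',im)
E
python3 - <<'E'
from ring import *
tcp=np.array([.4283,.1670,.2499]);yaw=np.radians(12.24)
pts=[(240+(u)/7-.5,270+(v)/7-.5) for u,v in [(275,461),(310,464),(355,471),(380,474),(430,490),(480,485),(518,455),(540,410),(525,370),(490,348),(435,347)]]
q0=tcp+[-.026*np.cos(yaw),-.026*np.sin(yaw),-.088]
q,res=fit('s23',pts,q0,yaw);r=q-tcp;c,s=np.cos(yaw),np.sin(yaw)
print(res.round(2),'tool rel mm',1e3*np.array([c*r[0]+s*r[1],-s*r[0]+c*r[1],r[2]]))
overlay('s23',q,yaw,(240,270,350,350),7,'o1')
# axle circles: top rim r=19.5 at z .075?, housing r 32 z .036
t=np.linspace(0,2*np.pi,90);ax=np.array([.5188,.1962])
E_=np.vstack([np.c_[ax[0]+R*np.cos(t),ax[1]+R*np.sin(t),np.full(90,z)] for R,z in [(.0195,.056),(.0195,.068),(.0195,.075),(.032,.036)]])
overlay('s23',q,yaw,(210,330,290,410),8,'o2',E_)
E
```

```text
[0.09 0.51 0.66 0.52 0.32 0.36 0.41 0.1  0.13 0.17 0.24] tool rel mm [-39.70347613  46.58064218 -46.26664856]
```

View pics/o1.png

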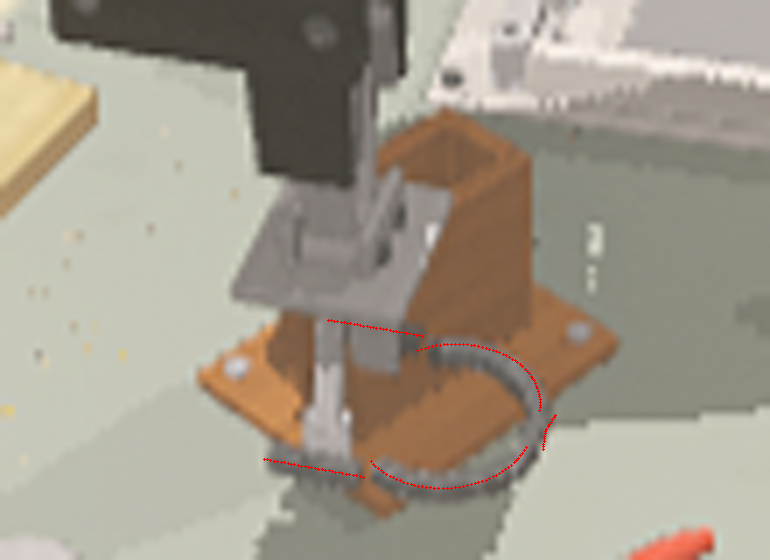

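View pics/o2.png

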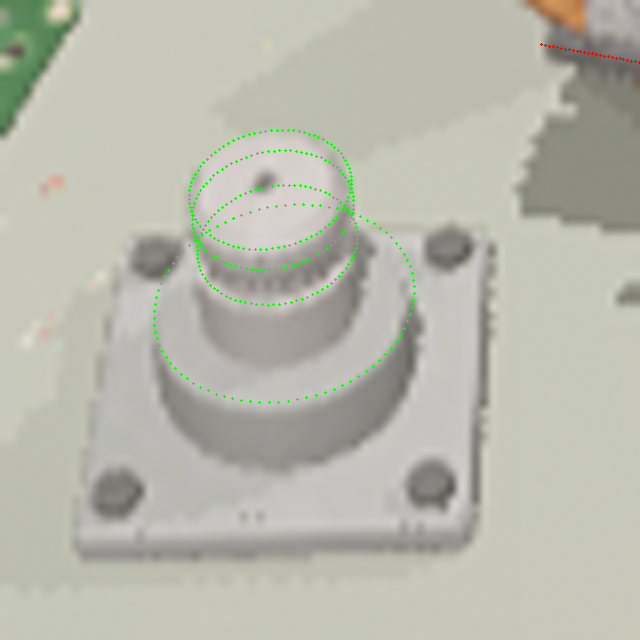

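```bash
cat >> ring.py <<'E'
def fit2(sfn,spts,wfn,wl,wr,tcp,yaw,zprior=None,zs=.002,show=True):
    global M
    spts=np.array(spts);c,s=np.cos(yaw),np.sin(yaw)
    def mk(q):
        global M
        M=model(q[3]); return np.array([tcp[0]+c*q[0]-s*q[1],tcp[1]+s*q[0]+c*q[1],tcp[2]+q[2]])
    def f(q):
        w=mk(q);W=world(w,yaw+q[4]);P=projN(sfn,W)
        n=len(M)//2
        r=np.min(np.linalg.norm(P[None]-spts[:,None],axis=2),axis=1)
        tips=W[[n-1,2*n-1]]+[0,0,.003]
        e=(projN(wfn,tips)-np.array([wl,wr])).ravel()
        ex=[(q[3]-.165)/.01,q[4]/.03]
        if zprior is not None: ex.append((q[2]-zprior)/zs)
        return np.r_[r/.5,e/.7,ex]
    r=least_squares(f,[-.026,0,-.088,.165,0],x_scale=[.01,.01,.01,.05,.05],diff_step=1e-3)
    w=mk(r.x)
    if show: print('tool rel mm',(r.x[:3]*1e3).round(2),'bend,yaw',r.x[3:].round(3),'res',r.fun.round(1),'cost',r.cost.round(2))
    return r.x,w
E
python3 - <<'E'
from ring import *
tcp=np.array([.4283,.1670,.2499]);yaw=np.radians(12.24)
pts=[(240+(u)/7-.5,270+(v)/7-.5) for u,v in [(275,461),(310,464),(355,471),(380,474),(430,490),(480,485),(518,455),(540,410),(525,370),(490,348),(435,347)]]
for zp in (None,-.084,-.087,-.09,-.093):
    x,w=fit2('s23',pts,'w23',(276.7,227.2),(358.9,228.4),tcp,yaw,zp,.0005)
x,w=fit2('s23',pts,'w23',(276.7,227.2),(358.9,228.4),tcp,yaw,None)
overlay('s23',w,yaw+x[4],(240,270,350,350),7,'o3')
E
```

```text
tool rel mm [-25.58   0.33 -92.58] bend,yaw [ 0.182 -0.011] res [ 0.9  0.4  0.7  2.   1.4  1.6  0.7  1.9  1.9  2.3  1.6  0.3  0.6 -0.1
  0.4  1.7 -0.4] cost 14.63
tool rel mm [-24.88   2.7  -87.95] bend,yaw [ 0.181 -0.042] res [ 3.2  2.1  1.6  2.7  3.3  4.1  3.3  1.   1.5  0.7  0.8 -3.3 -0.2 -2.
  3.2  1.6 -1.4 -7.9] cost 80.47
tool rel mm [-25.03   1.85 -89.51] bend,yaw [ 0.182 -0.03 ] res [ 2.3  1.3  0.9  2.4  2.7  3.4  2.5  1.6  1.6  1.2  0.3 -2.2  0.  -1.3
  2.   1.7 -1.  -5. ] cost 42.38
tool rel mm [-25.24   0.86 -91.14] bend,yaw [ 0.183 -0.015] res [ 1.3  0.4  0.2  2.3  2.1  2.5  1.7  2.2  1.7  1.6  0.7 -1.   0.5 -0.5
  0.7  1.8 -0.5 -2.3] cost 21.08
tool rel mm [-25.57   0.22 -92.77] bend,yaw [ 0.182 -0.01 ] res [ 0.9  0.5  0.8  1.9  1.3  1.5  0.7  1.9  1.9  2.4  1.7  0.5  0.6  0.
  0.2  1.7 -0.3  0.5] cost 14.81
tool rel mm [-25.58   0.33 -92.58] bend,yaw [ 0.182 -0.011] res [ 0.9  0.4  0.7  2.   1.4  1.6  0.7  1.9  1.9  2.3  1.6  0.3  0.6 -0.1
  0.4  1.7 -0.4] cost 14.63
```

View pics/o3.png

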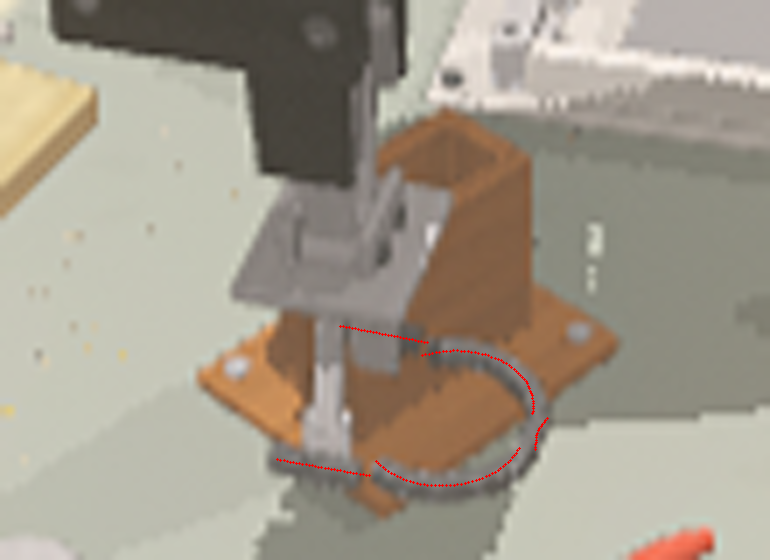

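```bash
python3 - <<'E'
s=open('ring.py').read()
a=s.index("    th=np.rad");b=s.index("    ears=")
s=s[:a]+"""    t=np.linspace(0,np.pi/2,40); a=np.c_[-24*np.cos(t),20.75*np.sin(t)][8:]
    t=np.linspace(0,1,15); a=np.vstack([a,np.c_[14*t,20.75-3*t**2]])
"""+s[b:]
s=s.replace("    a=a[np.argsort(a[:,0])]\n","")
open('ring.py','w').write(s)
E
python3 - <<'E'
from ring import *
tcp=np.array([.4283,.1670,.2499]);yaw=np.radians(12.24)
pts=[(240+(u)/7-.5,270+(v)/7-.5) for u,v in [(275,461),(310,464),(355,471),(380,474),(430,490),(480,485),(518,455),(540,410),(525,370),(490,348),(435,347)]]
for zp in (-.087,-.09,-.093,None):
    x,w=fit2('s23',pts,'w23',(276.7,227.2),(358.9,228.4),tcp,yaw,zp,.0005)
overlay('s23',w,yaw+x[4],(240,270,350,350),7,'o4')
E
```

```text
tool rel mm [-24.82   2.09 -89.32] bend,yaw [ 0.181 -0.036] res [ 2.5  1.4  0.9  1.   2.7  2.8  0.3  0.2  1.   1.3  1.4 -2.1 -0.7 -1.4
  1.9  1.6 -1.2 -4.6] cost 32.87
tool rel mm [-24.98   1.19 -90.89] bend,yaw [ 0.181 -0.024] res [ 1.5  0.6  0.2  0.6  2.1  2.   0.6  0.4  1.2  1.8  0.7 -0.9 -0.5 -0.6
  0.7  1.6 -0.8 -1.8] cost 12.81
tool rel mm [-25.19   0.27 -92.5 ] bend,yaw [ 0.182 -0.01 ] res [ 0.6  0.5  0.6  0.1  1.5  1.2  1.5  0.7  1.4  2.2  0.   0.4 -0.2  0.
 -0.4  1.7 -0.3  1. ] cost 9.24
tool rel mm [-25.22   0.48 -92.1 ] bend,yaw [ 0.182 -0.013] res [ 0.8  0.3  0.4  0.2  1.6  1.4  1.3  0.7  1.3  2.1  0.1  0.  -0.  -0.2
 -0.1  1.7 -0.4] cost 8.37
```

View pics/o4.png

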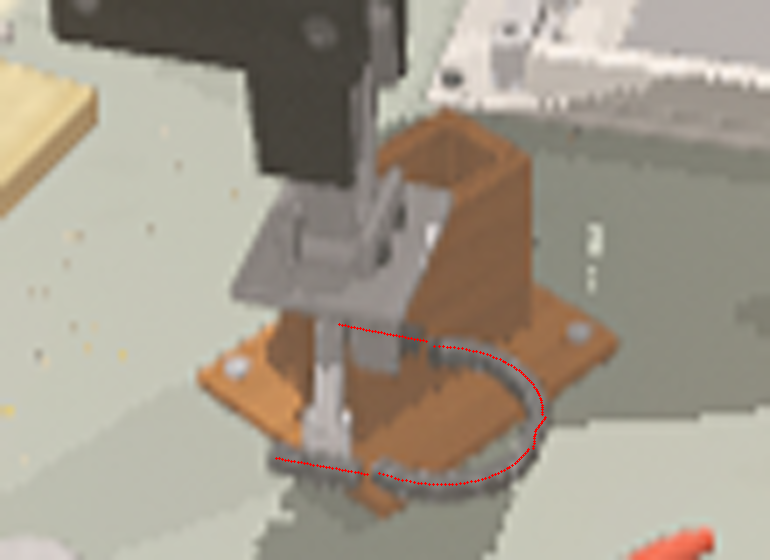

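Call:
step_arm([
  {"jaw":0.033,"delta_pos":[0.012,0.0035,0],"yaw":0},
  {"jaw":0.033,"delta_pos":[0.022,0.0065,0],"yaw":0},
  {"jaw":0.033,"delta_pos":[0.024,0.007,0],"yaw":0},
  {"jaw":0.033,"delta_pos":[0.024,0.007,0],"yaw":0},
  {"jaw":0.033,"delta_pos":[0.022,0.0065,0],"yaw":0},
  {"jaw":0.033,"delta_pos":[0.0115,0.0038,-0.008],"yaw":0},
  {"jaw":0.033,"delta_pos":[0,0,-0.018],"yaw":0},
  {"jaw":0.033,"delta_pos":[0,0,-0.016],"yaw":0},
  {"jaw":0.033,"delta_pos":[0,0,-0.006],"yaw":0},
  {"jaw":0.033,"delta_pos":[0,0,0],"yaw":0},
])

```text
t: 26.1
ee_pos: [0.5436, 0.2017, 0.2017]
orientation: [0.0, 0.994, 0.107, -0.0]
ft_force: [0.4, -0.2, -0.8]
grip_width: 0.0388
```

```bash
python3 - <<'E'
from ring import *
snap('wrist','w24');snap('scene','s24');snap('top','t24');s=readout.read_state();print(s['ee_pos'],s['grip_width'],s['orientation'],s['ft_force'])
crop('w24',200,100,440,330,3,'c40');crop('s24',200,310,300,410,7,'c41');crop('t24',110,200,210,300,6,'c42')
E
```

```text
[0.54386434 0.20179568 0.20249906] 0.03902223724764158 [-2.35360867e-05  9.94286015e-01  1.06747616e-01  5.16362886e-04] [ 0.14978803  1.08245486 -1.80959479]
```

View pics/c41.png

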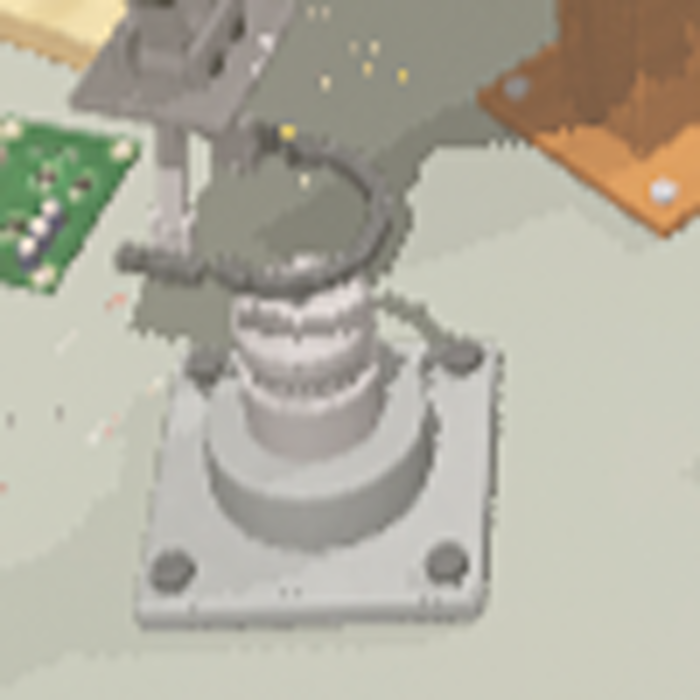

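View pics/c40.png

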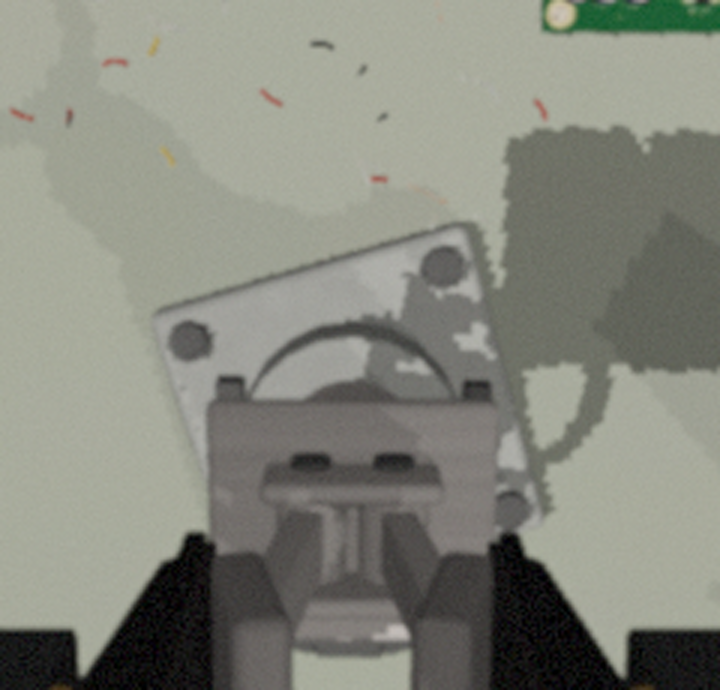

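View pics/c42.png

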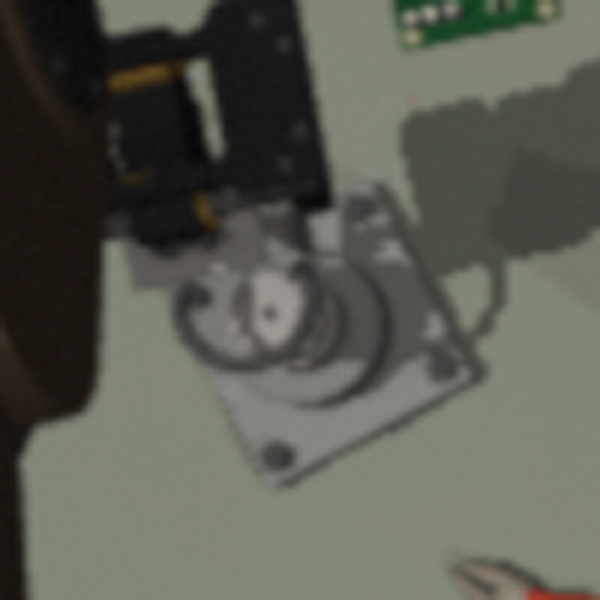

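```bash
python3 - <<'E'
from ring import *
import ring
ring.M=model(.17)
tcp=np.array([.54386,.20180,.2025]);yaw=np.radians(12.26);c,s=np.cos(yaw),np.sin(yaw)
o=np.array([-.0253,.0004,-.092]);w=np.array([tcp[0]+c*o[0]-s*o[1],tcp[1]+s*o[0]+c*o[1],tcp[2]+o[2]]);print(w)
t=np.linspace(0,2*np.pi,120);ax=np.array([.5188,.1962])
E_=np.vstack([np.c_[ax[0]+R*np.cos(t),ax[1]+R*np.sin(t),np.full(120,z)] for R,z in [(.0165,.079),(.0195,.075),(.032,.036),(.001,.079)]])
overlay('s24',w,yaw-.01,(200,310,300,410),7,'o5',E_)
overlay('t24',w,yaw-.01,(110,200,210,300),7,'o6',E_)
E
```

```text
[0.51905205 0.19681847 0.1105    ]
```

View pics/o5.png

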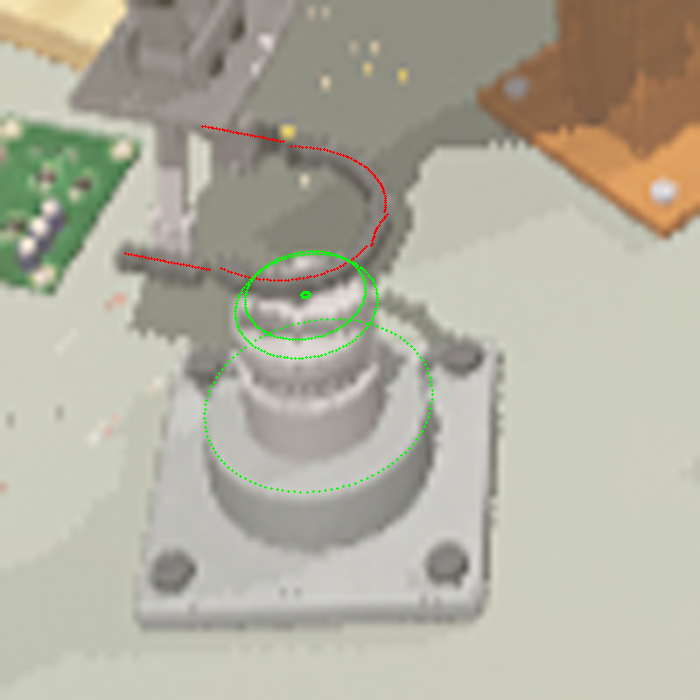

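View pics/o6.png

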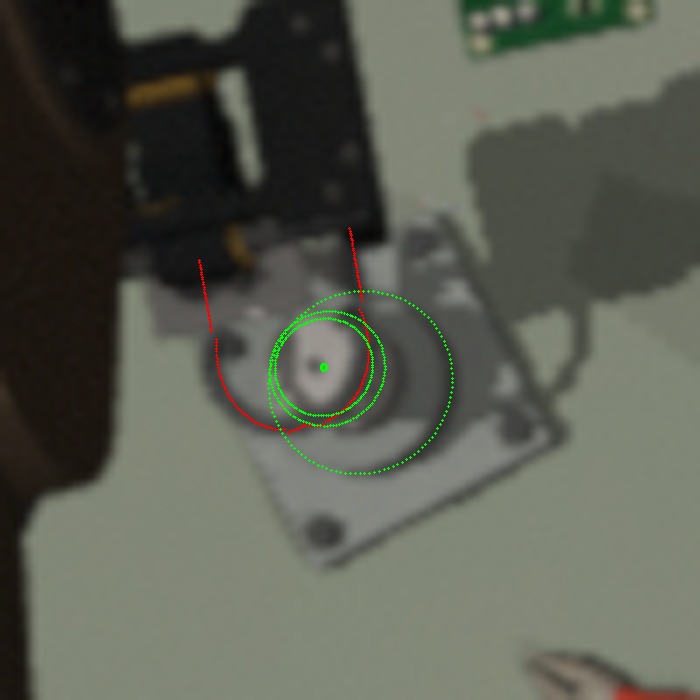

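```bash
python3 - <<'E'
from h import *
crop('t24',132,235,172,275,18,'c43');crop('s24',212,322,262,362,15,'c44')
E
```

```text
(no output)
```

View pics/c43.png

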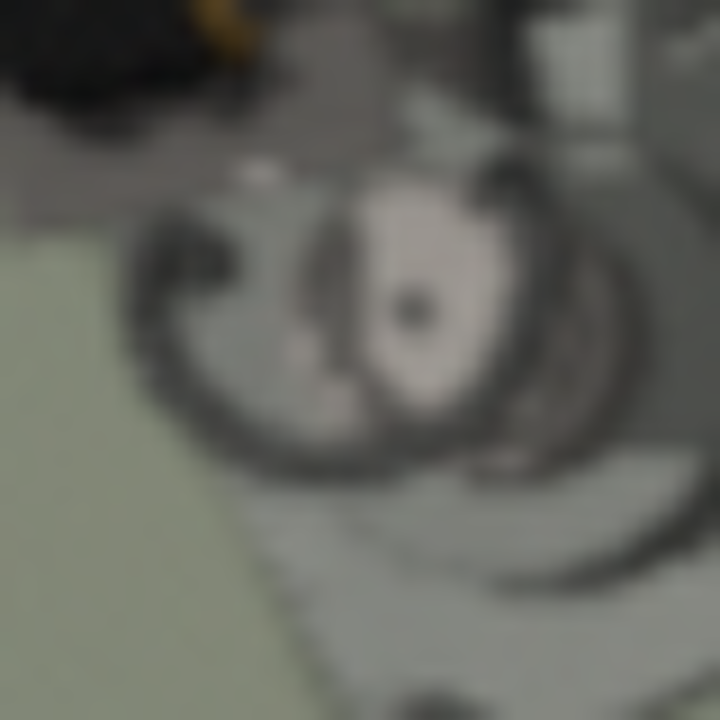

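View pics/c44.png

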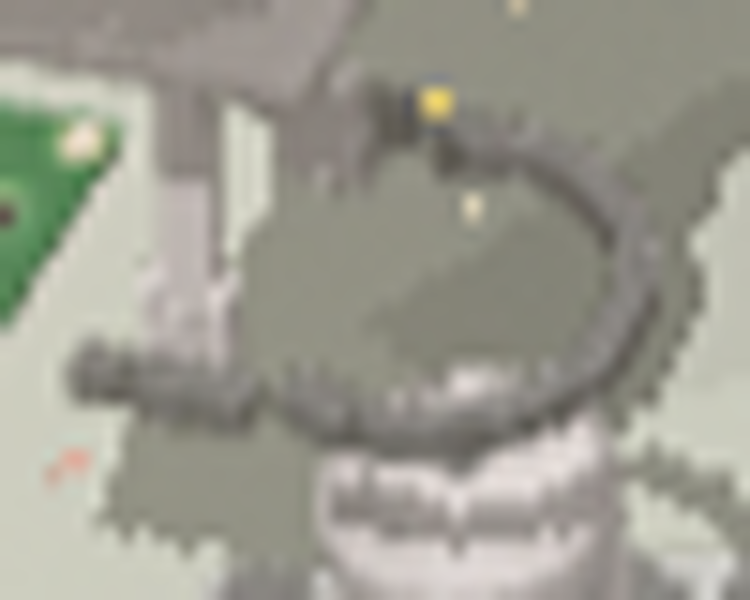

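```bash
cat > fit3.py <<'E'
from ring import *
import ring
def run(views,wr,tcp,yaw,pp=.03):
    # views: list (fn, pts, offset)
    c,s=np.cos(yaw),np.sin(yaw)
    def W(q):
        M=model(q[3]); cy,sy=np.cos(yaw+q[4]),np.sin(yaw+q[4])
        w=np.array([tcp[0]+c*q[0]-s*q[1],tcp[1]+s*q[0]+c*q[1],tcp[2]+q[2]])
        return np.c_[M@np.array([[cy,sy],[-sy,cy]])+w[:2],w[2]+M[:,0]*q[5]],w
    def f(q):
        X,w=W(q);n=len(X)//2;R=[]
        for fn,pts,off in views:
            P=projN(fn,X)+off;R.append(np.min(np.linalg.norm(P[None]-pts[:,None],axis=2),axis=1)/.5)
        if wr: 
            tips=X[[n-1,2*n-1]]+[0,0,.003];R.append((projN(wr[0],tips)-np.array(wr[1:])).ravel()/1.0)
        R.append([(q[3]-.17)/.015,q[4]/.03,q[5]/pp]);return np.concatenate(R)
    r=least_squares(f,[-.026,0,-.09,.17,0,0],x_scale=[.01,.01,.01,.05,.05,.05],diff_step=1e-3)
    X,w=W(r.x);print('rel mm',(r.x[:3]*1e3).round(2),'bend yaw pitch',r.x[3:].round(3),'world',w.round(4),'cost',r.cost.round(1));print(r.fun.round(1))
    return X,w
E
python3 - <<'E'
from fit3 import *
tcp=np.array([.54386,.20180,.2025]);yaw=np.radians(12.26)
tp=np.array([(132+u/18-.5,235+v/18-.5) for u,v in [(150,280),(145,320),(165,375),(205,420),(260,455),(330,470),(400,460),(450,440),(490,405),(525,350),(545,290),(545,240),(525,190)]])
sp=np.array([(212+u/15-.5,322+v/15-.5) for u,v in [(85,370),(160,385),(240,405),(285,395),(330,420),(400,440),(460,435),(520,415),(580,380),(625,320),(640,265),(620,215),(570,170),(510,145),(450,145),(400,115)]])
ax=np.array([.5188,.1962,.079])
toff=np.array([154.4,251.6])-proj('t24',ax);print('toff',toff)
wr=('w24',(276.7,227.2),(358.9,228.4))
for v in ([('t24',tp,toff),('s24',sp,np.zeros(2))],[('t24',tp,toff)],[('s24',sp,np.zeros(2))]):
    for pp in (.001,.1): X,w=run(v,wr,tcp,yaw,pp)
X,w=run([('t24',tp,toff),('s24',sp,np.zeros(2))],wr,tcp,yaw,.1)
for fn,o,out,x0,y0,sc,n in [('t24',toff,'o7',132,235,18,40),('s24',np.zeros(2),'o8',212,322,15,50)]:
    im=cv2.imread(f'pics/{"c43" if fn=="t24" else "c44"}.png')
    for u,v in projN(fn,X)+o: cv2.circle(im,(int((u-x0+.5)*sc),int((v-y0+.5)*sc)),2,(0,0,255),-1)
    cv2.imwrite(f'pics/{out}.png',im)
E
```

```text
toff [-1.38499161 -0.36856173]
rel mm [-2.510e+01 -1.000e-02 -9.389e+01] bend yaw pitch [ 0.183 -0.017  0.   ] world [0.5193 0.1965 0.1086] cost 10.9
[ 0.9  0.5  0.4  0.2  0.3  0.6  0.3  0.6  0.6  0.6  1.   1.   0.3  0.9
  0.5  0.2  2.1  0.4  1.3  1.   0.5  0.4  0.2  1.1  1.5  0.7  0.4  0.6
  1.   0.2 -1.   0.1 -0.8  0.9 -0.6  0.1]
rel mm [-2.475e+01  6.000e-02 -9.409e+01] bend yaw pitch [ 0.184 -0.017  0.043] world [0.5197 0.1966 0.1084] cost 8.6
[ 1.   0.5  0.6  0.3  0.3  0.5  0.4  0.7  0.5  0.5  1.   1.   0.1  0.4
  0.2  0.6  1.7  0.2  1.   0.5  0.4  0.8  0.5  0.9  0.9  0.2  0.3  0.9
  0.7 -0.2 -1.   0.3 -0.8  0.9 -0.6  0.4]
rel mm [-25.6   -0.51 -93.58] bend yaw pitch [ 0.182 -0.004  0.   ] world [0.519  0.1959 0.1089] cost 2.1
[ 0.6  0.8  0.7  0.2  0.4  0.4  0.2  0.3  0.1  0.1  0.6  0.7  0.5  0.3
  0.3  0.1 -0.5  0.8 -0.1  0. ]
rel mm [-25.45  -0.34 -94.04] bend yaw pitch [ 0.181 -0.006  0.034] world [0.5191 0.1961 0.1085] cost 2.0
[ 0.6  0.8  0.8  0.2  0.4  0.3  0.1  0.2  0.1  0.1  0.6  0.8  0.4  0.2
  0.3  0.  -0.3  0.7 -0.2  0.3]
rel mm [-25.11   0.97 -93.01] bend yaw pitch [ 0.181 -0.032  0.   ] world [0.5191 0.1974 0.1095] cost 6.3
[ 0.1  0.2  0.3  1.5  0.4  1.3  1.   0.4  0.2  0.2  0.7  1.1  0.4  0.4
  0.6  1.  -0.4 -1.3 -0.6  0.1  0.7 -1.1  0.1]
rel mm [-24.94   0.53 -93.54] bend yaw pitch [ 0.182 -0.022  0.032] world [0.5194 0.197  0.109 ] cost 5.3
[ 0.4  0.2  0.5  1.6  0.3  1.1  0.6  0.3  0.6  0.4  0.8  0.9  0.3  0.3
  0.8  0.8 -0.5 -0.9 -0.3 -0.3  0.8 -0.7  0.3]
rel mm [-2.475e+01  6.000e-02 -9.409e+01] bend yaw pitch [ 0.184 -0.017  0.043] world [0.5197 0.1966 0.1084] cost 8.6
[ 1.   0.5  0.6  0.3  0.3  0.5  0.4  0.7  0.5  0.5  1.   1.   0.1  0.4
  0.2  0.6  1.7  0.2  1.   0.5  0.4  0.8  0.5  0.9  0.9  0.2  0.3  0.9
  0.7 -0.2 -1.   0.3 -0.8  0.9 -0.6  0.4]
```

View pics/o7.png

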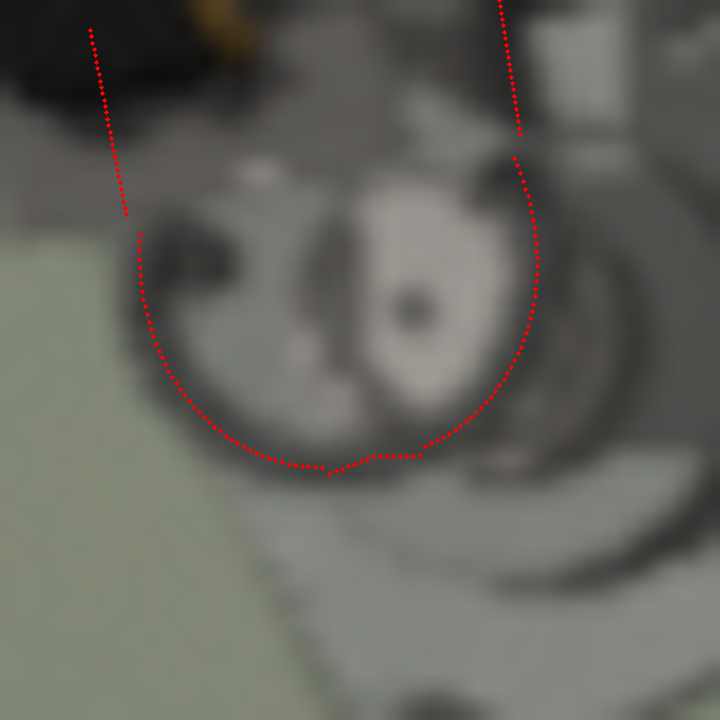

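View pics/o8.png

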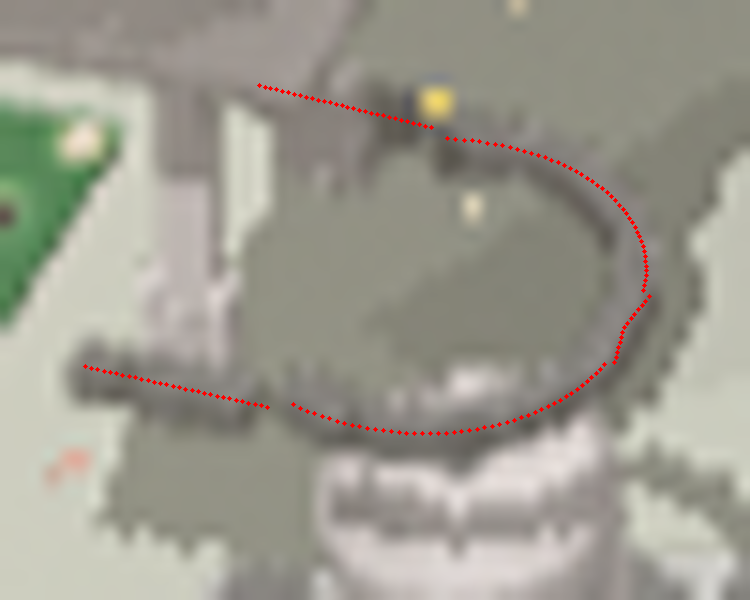

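Call:
step_arm([
  {"jaw":0.033,"delta_pos":[-0.0004,-0.0005,-0.006],"yaw":0},
  {"jaw":0.033,"delta_pos":[0,0,-0.008],"yaw":0},
  {"jaw":0.033,"delta_pos":[0,0,-0.006],"yaw":0},
  {"jaw":0.033,"delta_pos":[0,0,-0.003],"yaw":0},
  {"jaw":0.033,"delta_pos":[0,0,0],"yaw":0},
])

```text
t: 26.88
ee_pos: [0.5432, 0.2012, 0.1786]
orientation: [0.0, 0.994, 0.107, -0.0]
ft_force: [-0.3, 0.0, -1.3]
grip_width: 0.039
```

```bash
python3 - <<'E'
from h import *
snap('scene','s25');snap('top','t25');s=readout.read_state();print(s['ee_pos'],s['grip_width'],s['ft_force'])
crop('t25',132,235,172,275,15,'c45');crop('s25',212,325,262,375,14,'c46')
E
```

```text
[0.54335329 0.20127484 0.17900031] 0.038953125972849154 [-0.16335668  0.04984935 -1.15724282]
```

View pics/c45.png

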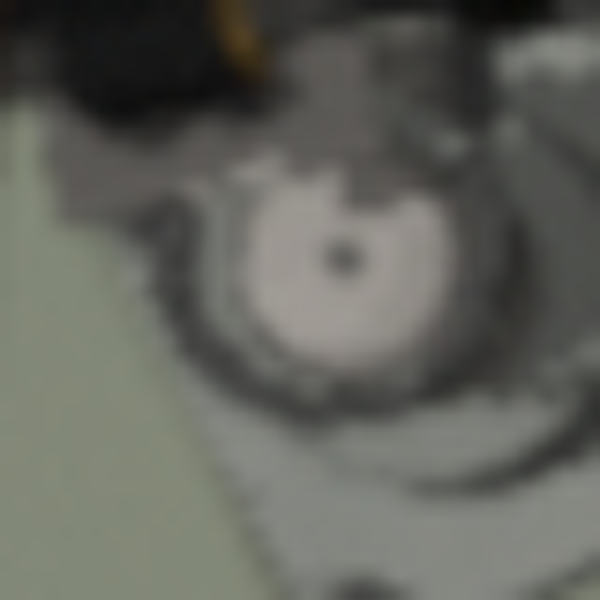

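View pics/c46.png

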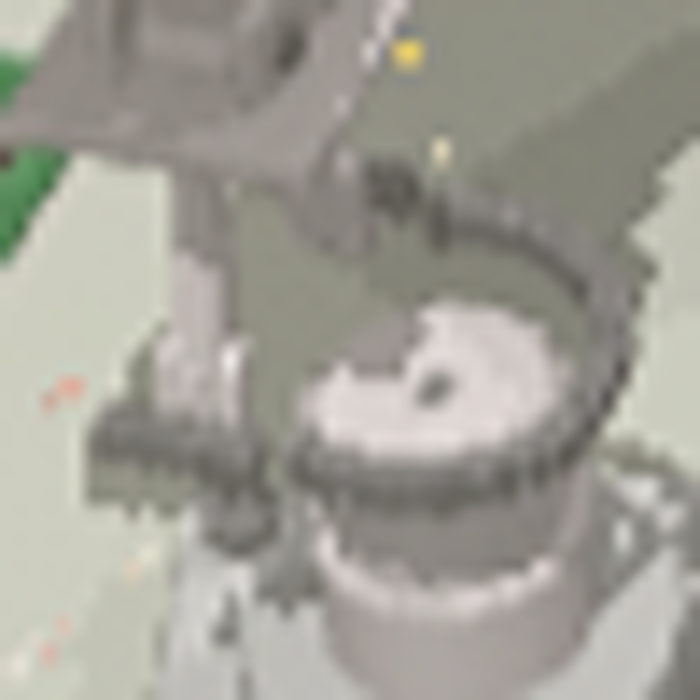

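Call:
step_arm([
  {"jaw":0.033,"delta_pos":[0,0,-0.003],"yaw":0},
  {"jaw":0.033,"delta_pos":[0,0,-0.003],"yaw":0},
  {"jaw":0.033,"delta_pos":[0,0,-0.003],"yaw":0},
  {"jaw":0.033,"delta_pos":[0,0,-0.003],"yaw":0},
  {"jaw":0.033,"delta_pos":[0,0,0],"yaw":0},
])

```text
t: 27.6
ee_pos: [0.5432, 0.2012, 0.1666]
orientation: [0.0, 0.994, 0.107, -0.0]
ft_force: [0.1, -0.2, -1.1]
grip_width: 0.0392
```

```bash
python3 - <<'E'
from h import *
snap('scene','s26');snap('top','t26');s=readout.read_state();print(s['ee_pos'],s['grip_width'],s['ft_force'],s['ft_torque'])
crop('t26',132,235,172,275,15,'c47');crop('s26',212,330,262,380,14,'c48')
E
```

```text
[0.54328894 0.20125711 0.16689489] 0.038819666934684215 [ 0.05342743 -0.37663236 -0.8696856 ] [ 0.00154457 -0.00636443 -0.02472192]
```

View pics/c47.png

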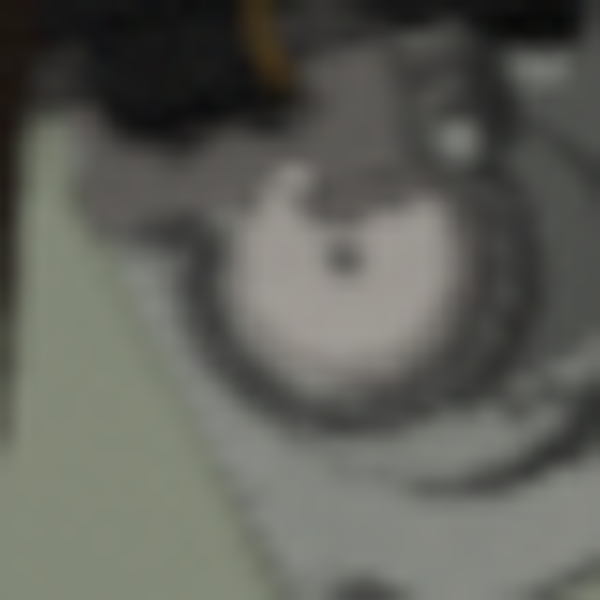

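View pics/c48.png

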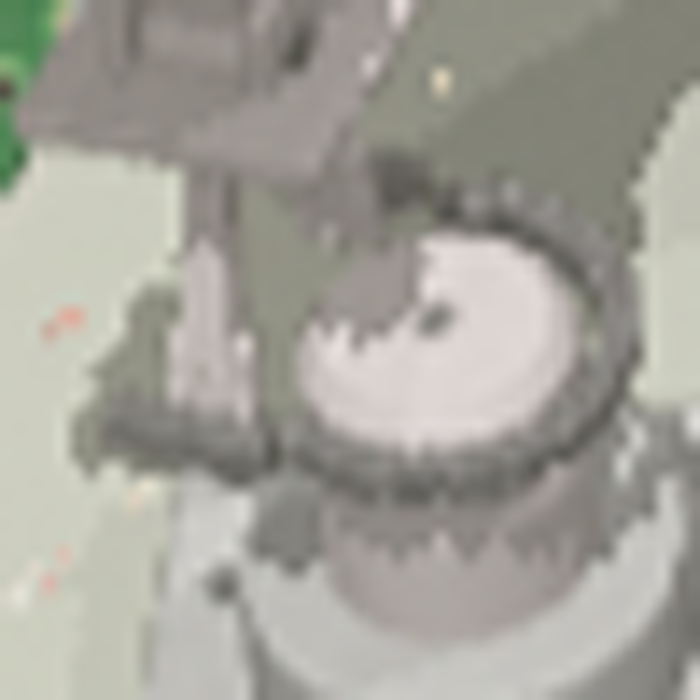

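Call:
step_arm([
  {"jaw":0.033,"delta_pos":[0,0,-0.003],"yaw":0},
  {"jaw":0.033,"delta_pos":[0,0,-0.003],"yaw":0},
  {"jaw":0.033,"delta_pos":[0,0,-0.003],"yaw":0},
  {"jaw":0.033,"delta_pos":[0,0,-0.002],"yaw":0},
  {"jaw":0.033,"delta_pos":[0,0,0],"yaw":0},
])

```text
t: 28.32
ee_pos: [0.5432, 0.2012, 0.1557]
orientation: [0.0, 0.994, 0.107, -0.0]
ft_force: [-0.9, 0.2, -2.0]
grip_width: 0.0388
```

```bash
python3 - <<'E'
from h import *
snap('scene','s27');snap('top','t27');snap('wrist','w27');s=readout.read_state();print(s['ee_pos'],s['grip_width'],s['ft_force'],s['ft_torque'])
crop('t27',132,235,172,275,15,'c49');crop('s27',212,330,262,380,14,'c50')
E
```

```text
[0.54327764 0.20125218 0.15596538] 0.03897294292387133 [ 0.05374804 -0.11284438 -1.08758368] [-0.02108522  0.03527256 -0.02622903]
```

View pics/c49.png

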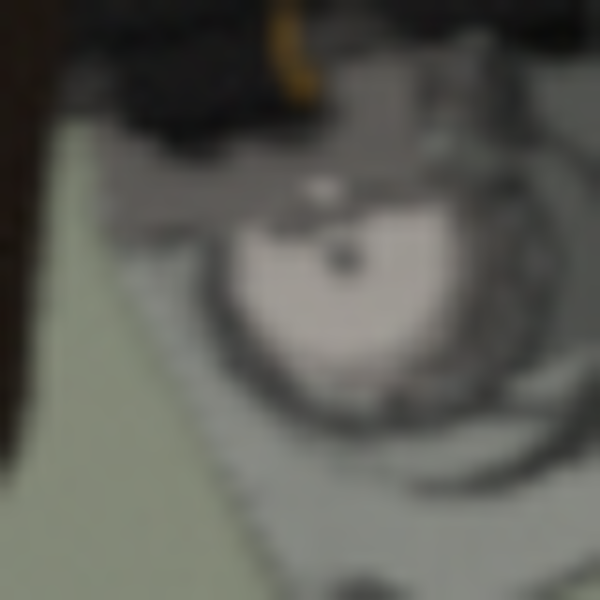

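View pics/c50.png

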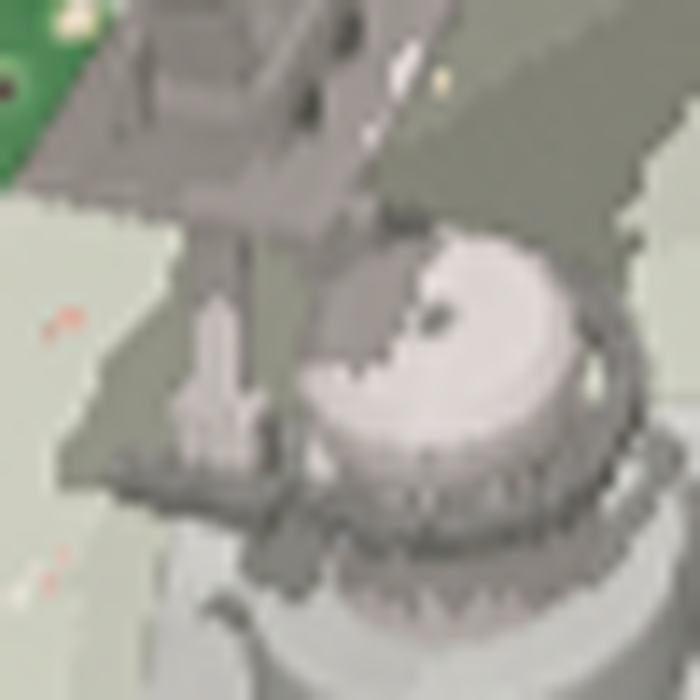

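```bash
python3 - <<'E'
from fit3 import *
tcp=np.array([.54328,.20125,.15595]);yaw=np.radians(12.26)
tp=np.array([(132+u/15-.5,235+v/15-.5) for u,v in [(213,290),(235,345),(270,388),(320,418),(370,428)]])
sp=np.array([(212+u/14-.5,330+v/14-.5) for u,v in [(115,480),(180,492),(240,510),(330,515),(380,533),(440,540),(500,532),(550,512),(595,478),(622,430),(630,385),(620,340)]])
ax=np.array([.5188,.1962,.079])
dot=np.array([132+343/15-.5,235+257/15-.5]);toff=dot-proj('t27',ax)
sdot=np.array([212+438/14-.5,330+317/14-.5]);soff=sdot-proj('s27',ax);print(toff,soff)
wr=('w24',(276.7,227.2),(358.9,228.4))
run([('t27',tp,toff),('s27',sp,soff)],None,tcp,yaw,.001)
X,w=run([('t27',tp,toff),('s27',sp,soff)],None,tcp,yaw,.05)
run([('s27',sp,soff)],None,tcp,yaw,.001)
t=np.linspace(0,2*np.pi,200)
for fn,o,out,src,x0,y0,sc in [('t27',toff,'o9','c49',132,235,15),('s27',soff,'o10','c50',212,330,14)]:
    im=cv2.imread(f'pics/{src}.png')
    def dr(P,col):
        for u,v in projN(fn,P)+o: cv2.circle(im,(int((u-x0+.5)*sc),int((v-y0+.5)*sc)),1,col,-1)
    dr(X+[0,0,.003],(0,0,255));dr(X-[0,0,.003],(255,0,0))
    for R,z in [(.0195,.068),(.0195,.056),(.032,.036)]: dr(np.c_[ax[0]+R*np.cos(t),ax[1]+R*np.sin(t),np.full(200,z)],(0,255,0))
    cv2.imwrite(f'pics/{out}.png',im)
E
```

```text
[-1.41832495 -0.3352284 ] [-0.35549165  0.51325711]
rel mm [-25.44   0.41 -93.69] bend yaw pitch [ 0.167 -0.022  0.   ] world [0.5183 0.1962 0.0623] cost 3.7
[ 0.6  0.4  0.5  0.5  0.3  1.5  0.4  0.6  1.1  0.4  0.3  0.4  0.5  0.8
  0.5  0.2  0.3 -0.2 -0.7  0. ]
rel mm [-25.17   0.23 -93.32] bend yaw pitch [0.174 0.015 0.047] world [0.5186 0.1961 0.0626] cost 3.1
[0.4 0.2 0.3 0.4 0.6 1.4 0.3 0.7 0.7 0.5 0.2 0.5 0.4 0.5 0.5 0.3 0.4 0.3
 0.5 0.9]
rel mm [-33.22  15.58 -75.27] bend yaw pitch [ 0.162 -0.005  0.   ] world [0.5075 0.2094 0.0807] cost 2.2
[ 0.5  0.5  0.4  1.   0.3  0.5  0.6  0.6  0.6  0.3  0.8  0.6 -0.5 -0.2
  0. ]
```

View pics/o9.png

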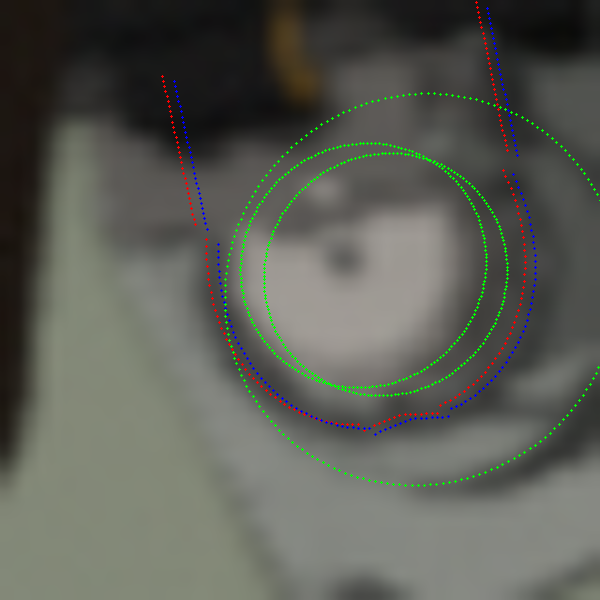

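View pics/o10.png

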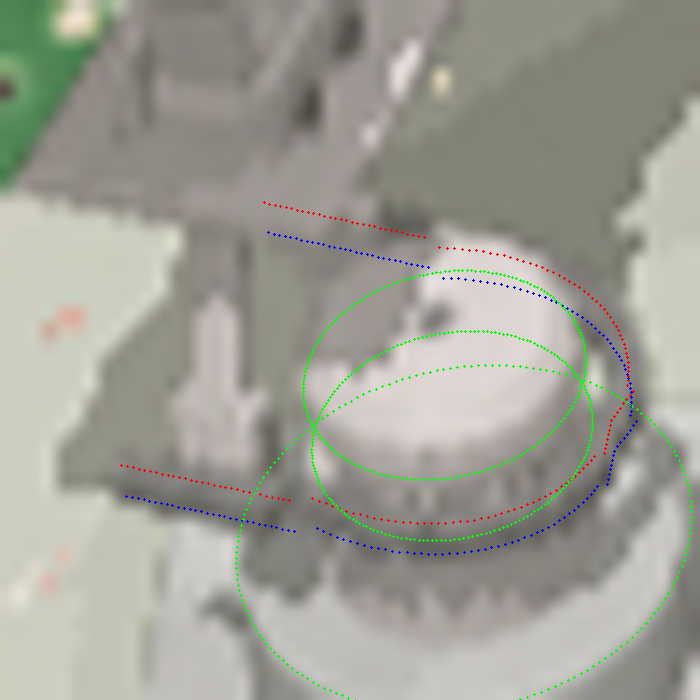

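```bash
python3 - <<'E'
from h import *
s=readout.read_state();print(s['t'],s['ee_pos'],s['grip_width'],s['ft_force'],abs(s['dq']).max())
print(ticket.finish_job())
E
```

```text
28.475 [0.54327764 0.20125218 0.15596538] 0.03897294292387133 [ 0.05374804 -0.11284438 -1.08758368] 0.001546107668730421
the job is handed in; nothing more can be done
None
```

I handed the job in at t = 28.5 s with the ring held spread on the squeezed pliers around the axle groove. The interface gave no verdict, so what follows is my own measurements.

**Pushing the ring home:** The ring twisted to about 18° while I pushed it. I straightened and centred it with a finger, then pushed it against the stops. Afterwards I measured its centre about 0.5 to 1 mm short, with a yaw of 2 to 3°. The right ear still showed about 1 to 2.5 mm off its stop, which I judged to be within tolerance.

**Pliers and ring:** I took the pliers from the stand, put the tips in the gap, squeezed to a hard stop and lifted the ring clear. I then lowered it over the axle with no sign of contact.

**Final checks:**

| Check | Measured | Comparison |
|---|---|---|
| Ring centre | (0.5185, 0.1961, 0.0624) m | groove at (0.5188, 0.1962, 0.062) m |
| Height uncertainty | about ±1.5 mm | ±3 mm allowed |
| Tilt | about 0.05 rad at most | 0.12 rad allowed |
| Ring halves | about 0.17 rad | above 0.12 rad needed |
| Wrist force | -1.1 N vertical, about 0 sideways | about the pliers' weight, so no sign of leaning on the axle |

**Checks that disagreed:**
- The squeeze stopped at an opening of 39 mm instead of the stated 36. I took this as home, because it did not change between 40 and 55 N and the ring's bend matched.
- The top camera showed the axle about 1.4 pixels off the position from the other cameras. I corrected for that using the axle in the same picture.
- A ring fit from the final scene picture alone did not give a usable height, so the final position comes from the scene and top pictures together.

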